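# Unpile the parts of a lamp into their assembly holders

## Robot

A 6-joint arm with a two-finger parallel gripper is mounted at the origin on a cart in front of the work surface, level with it; the furniture and walls round the work are solid. World frame = base frame: x ahead of the robot, y to its left, z up, the work surface at z = 0. Lengths are in m, angles in rad, forces in N, time in s.
With the tool pointing down it reaches from about 0.425 to 0.95 m from the base axis. Payload 14.7 kg.
Tool frame: the origin (TCP) lies between the finger pads; the fingertips stand 25 mm ahead of it and the grasp point (between the pads) lies 6 mm ahead of it; z points along the fingers, x is the direction in which the jaws open and shut, and the axes are right-handed (so a half turn about z gives the same grasp; the last joint's range is limited). The gripper opens to 85 mm and grips with 20 to 120 N. Pads are 22 mm wide; open, the fingers measure 114 mm over their backs; the gripper's body (76 mm by 85 mm) begins 54 mm behind the grasp point. The pads swing forward as they close: fully open they stand 13 mm farther back than shut.
Start: joints at [-1.24, 0.48, 1.596, -0, 1.065, -0.047], TCP at [0.24, -0.604, 0.256] pointing down, gripper open.
Joint ranges: [-2.75, 2.75], [-0.82, 2.05], [0.23, 2.67], [-1.56, 4.7], [0.09, 2.69], [-2.92, 2.92]. Speed limits (rad/s): [1.89, 1.89, 2.39, 3.01, 3.01, 3.01].

## Interface

Orientations are given as a 3x3 rotation matrix whose columns are the frame's x, y, z axes.
In Python, from plant import arm, snapshot, camera_model gives the robot as it stands.
- The arm moves only by the tool step_arm, never from a script. Its argument "plan" is a list of rows, each an object of numbers: "wx", "wy", "wz": the turn, a rotation vector about the tool's x, y, z in rad; "dx", "dy", "dz": the shift along the tool's x, y, z in cm; "jaw": the finger opening in cm, from 0 to 8.54. A call has 1 to 20 rows; each row is the pose to reach, as a shift and turn from the pose commanded when the call began, along the tool's axes at that moment; what a row does not reach only later rows make up. A row lasts 1/12 s, in which the tool goes at most 41.7 mm and 7.16 degrees, less where a joint would pass 70% of its speed; a pose out of reach is approached as far as the arm can. A call with a gripper value outside its range is refused whole. The fingers move at their own pace and stop on an object; "grip_force" is the grip in N (left out, the last holds). Time passes only in rows, so rows that repeat a pose let the fingers close. It gives the time, the measured TCP pose, the force and the opening at its end, in the units of the state.
- arm.get_state(): the state, without advancing time (a new reading comes with each control period).
- snapshot(name): name is "side" or "top" or "wrist"; returns (picture, depth): 480x640x3 uint8, red, green, blue; 480x640 float32, m along the optical axis (not along the pixel's ray), 0 where there is no reading.
- camera_model(name): a dict with "vertical_fov" (degrees; the focal length in pixels is half the picture's height over the tangent of half this angle, whatever the lens; pixels are square), "cx", "cy" (the principal point, pixels), "R" (3x3) and "t" (3): a world point X has camera coordinates R X + t. Camera axes: x right, y down, z forward; pixel columns grow to the right and rows downward; lengths in m; the calibration is good to about 2 mm. A picture is of the moment at which its call begins: read the wrist's pose just before it. camera_model takes no time and is no camera call; for the wrist camera it gives the pose at the moment of the call.
- arm.close_job(): hands the job in, once; it reports no verdict.
The state is a dict: "t": time; "joint_positions": joint angles; "joint_velocities": joint speeds; "joint_torque": joint torques, N m; "tcp_pos": TCP position; "ee_rot": TCP orientation; "force": force on the tool from outside, world axes, zero at the start; "moment": the same for the moment, N m; "opening": finger opening in m.
Only numpy, scipy, OpenCV 4.12 (cv2) and the standard library are available. Lean on these libraries where they do the work, as an engineer would, in place of code of your own. Each camera call takes 0.05 s, during which the arm holds its last target. There are 200 camera calls.

## Task

The parts for one lamp lie piled crosswise on top of each other on the bench: a strip connector, a thin heat sink, a tall heat sink and, at the bottom, the LED driver. Take the pile apart from the top down and lay each part in the plywood holder made for it: first the strip connector in the long narrow holder, then the thin heat sink in the one with four pins, the tall heat sink in the short one with two end walls, and last the driver in the long one with four blocks. Each must lie flat, the right way up, centred on its holder and lengthwise along it, and no part may be tipped over on the way.

Things in the scene. Friction and masses are not known exactly. Their poses are not given: they have to be found in the camera images.
- strip: White strip connector (terminal block), a bar 20 x 110 x 16 mm (own x, y, z), about 50 g. Topmost in the pile, lying across the driver. Origin at the centre of its underside, y along its length, z up. Grasp it across the 20 mm width. (Lamp bodies up to about half a metre high stand on the left of the table beyond y = 0.27 m, a jar 104 mm high at the back: keep the arm clear of them.)
- thin_sink: Thin bare-aluminium heat sink, 40 x 60 x 10 mm (own x, y, z), about 26 g, fins upward. Second from the top, directly under the strip, its 60 mm side along the strip. Origin at the centre of its underside, y along the 60 mm side, z up. Grasp it across the 40 mm width.
- tall_sink: Tall bare-aluminium heat sink, 50 x 60 x 28 mm (own x, y, z), about 92 g, fins upward. Third from the top, between the thin heat sink and the driver, its 60 mm side along the driver and so across the thin heat sink. Origin at the centre of its underside, y along the 60 mm side, z up. Grasp it across the 50 mm width.
- driver: White LED driver, a closed block 36 x 104 x 28 mm (own x, y, z), about 220 g, with a short wire stub at each end (196 mm over all; the stubs offer no resistance). Bottom of the pile, on the table. Origin at the centre of its underside, y along its length, z up. Grasp it across the 36 mm width.
- nest_strip: Holder for the strip connector: plywood plate 46 x 144 mm (own x, y), 8 mm thick, fixed to the table; at each end a dark steel wall 26 mm wide, 6 mm thick, 8 mm high above the plate; 126 mm clear between the walls along y; open at the sides. Origin at the centre of the plate's underside, y along its length, z up; the part rests 8 mm above the origin. The part may lie either way round.
- nest_thin: Holder for the thin heat sink: plywood plate 74 x 94 mm (own x, y), 8 mm thick, fixed to the table; near its corners four upright dark steel pins of 8 mm diameter, 10 mm high above the plate, at x = +-29, y = +-39 mm. Origin at the centre of the plate's underside, y along the 94 mm side, z up; the part rests 8 mm above the origin with its 60 mm side along y, either way round.
- nest_tall: Holder for the tall heat sink: plywood plate 74 x 94 mm (own x, y), 8 mm thick, fixed to the table; at each end a dark steel wall 50 mm wide, 6 mm thick, 14 mm high above the plate; 76 mm clear between the walls along y; open at the sides. Origin at the centre of the plate's underside, y along the 94 mm side, z up; the part rests 8 mm above the origin with its 60 mm side along y, either way round.
- nest_driver: Holder for the driver: plywood plate 66 x 140 mm (own x, y), 8 mm thick, fixed to the table; at each end two dark steel blocks 10 x 8 mm, 10 mm high above the plate, with a gap between them for the wires; 120 mm clear between the blocks along y; open at the sides. Origin at the centre of the plate's underside, y along its length, z up; the part rests 8 mm above the origin, either way round.
Not all that is in view belongs to the job. Leave any red look-alike of the strip alone.

How it is judged:
On the way, in this order (a step that is already met when the one before it is completed fails the run):
1. the strip connector lies in the narrow holder, released (x of strip in the frame of nest_strip between -0.012 and 0.012 m and y of strip in the frame of nest_strip between -0.012 and 0.012 m and z of strip in the frame of nest_strip between 0.004 and 0.012 m and angle between the y axis of strip and the y axis of nest_strip, either way round below 0.2 rad and angle between strip's own z axis and vertical below 0.1 rad and contact force between strip and the fingers below 0.05 N and linear speed of strip below 0.02 m/s), for 0.2 s.
2. the thin heat sink lies in the holder with four pins, released (x of thin_sink in the frame of nest_thin between -0.012 and 0.012 m and y of thin_sink in the frame of nest_thin between -0.012 and 0.012 m and z of thin_sink in the frame of nest_thin between 0.004 and 0.012 m and angle between the y axis of thin_sink and the y axis of nest_thin, either way round below 0.2 rad and angle between thin_sink's own z axis and vertical below 0.1 rad and contact force between thin_sink and the fingers below 0.05 N and linear speed of thin_sink below 0.02 m/s), for 0.2 s.
3. the tall heat sink lies in the short holder with two end walls, released (x of tall_sink in the frame of nest_tall between -0.012 and 0.012 m and y of tall_sink in the frame of nest_tall between -0.012 and 0.012 m and z of tall_sink in the frame of nest_tall between 0.004 and 0.012 m and angle between the y axis of tall_sink and the y axis of nest_tall, either way round below 0.2 rad and angle between tall_sink's own z axis and vertical below 0.1 rad and contact force between tall_sink and the fingers below 0.05 N and linear speed of tall_sink below 0.02 m/s), for 0.2 s.
4. the lamp driver lies in the long holder with four blocks, released (x of driver in the frame of nest_driver between -0.012 and 0.012 m and y of driver in the frame of nest_driver between -0.012 and 0.012 m and z of driver in the frame of nest_driver between 0.004 and 0.012 m and angle between the y axis of driver and the y axis of nest_driver, either way round below 0.2 rad and angle between driver's own z axis and vertical below 0.1 rad and contact force between driver and the fingers below 0.05 N and linear speed of driver below 0.02 m/s), for 0.2 s.
At the end, for the whole second after the job is handed in: Each part lies released and at rest in its own holder: its centre within 12 mm of the holder's centre along and across, its underside within 4 mm of the plate's top, its length within 0.2 rad of the holder's, level within 0.1 rad and right way up (all of step 1 and all of step 2 and all of step 3 and all of step 4); the robot touches nothing.
It fails at once if the strip connector is tipped over (more than 1 rad) (angle between strip's own z axis and vertical above 1 rad).
It fails at once if the thin heat sink is tipped over (more than 1 rad) (angle between thin_sink's own z axis and vertical above 1 rad).
It fails at once if the tall heat sink is tipped over (more than 1 rad) (angle between tall_sink's own z axis and vertical above 1 rad).
It fails at once if the lamp driver is tipped over (more than 1 rad) (angle between driver's own z axis and vertical above 1 rad).
It also fails if it takes over 118 s, if anything falls off the work surface, if the arm or the gripper's body presses on something with over 40 N, if the wrist force passes 120 N, or if a joint passes its speed limit or range.

## Working session

There is one attempt and no reset: what is moved stays moved. The work goes in short steps, Python scripts to look and compute and a tool call to move; the robot and the scene stay as the last step left them, time stands still between calls to the robot, and variables do not carry over. Pictures are saved under pics/ and viewed, about 12 in all and at most 16, crops included, and the job is handed in when it is done.

Besides the shell and the picture viewer there is one more tool, called after ">>>" in YAML: its name, and indented under it one key for each argument. step_arm: Moves the arm, as the interface text tells. Its arguments: {"type":"object","properties":{"plan":{"type":"array"},"grip_force":{"type":"number"}},"required":["plan"]}

```bash
ls; mkdir -p pics; cat > h.py <<'E'
import numpy as np, cv2
from plant import arm, snapshot, camera_model
def look(name,tag):
    m=camera_model(name); p,d=snapshot(name)
    cv2.imwrite(f'pics/{tag}.png',p[...,::-1]); np.savez(f'/tmp/{tag}.npz',p=p,d=d,R=m['R'],t=m['t'],f=240/np.tan(np.radians(m['vertical_fov'])/2),cx=m['cx'],cy=m['cy'])
    return load(tag)
def load(tag): return dict(np.load(f'/tmp/{tag}.npz'))
def ray(v,px,z):
    "pixels (N,2) cast onto plane z"
    px=np.atleast_2d(np.float64(px)); c=-v['R'].T@v['t']
    d=np.c_[(px[:,0]-v['cx'])/v['f'],(px[:,1]-v['cy'])/v['f'],np.ones(len(px))]@v['R']
    return c+d*((z-c[2])/d[:,2])[:,None]
def cloud(v):
    "world point per pixel"
    h,w=v['d'].shape; u,r=np.meshgrid(np.arange(w),np.arange(h))
    P=np.stack([(u-v['cx'])/v['f']*v['d'],(r-v['cy'])/v['f']*v['d'],v['d']],-1)
    return (P-v['t'])@v['R']
E
python3 - <<'E'
from h import *
s=arm.get_state(); print(s)
for n in('top','side'):
    v=look(n,n+'0'); print(n,v['R'].round(3).tolist(),v['t'],v['f'],v['cx'],v['cy'],(-v['R'].T@v['t']).round(3))
E
```

```text
pics
{'t': 0.0, 'joint_positions': array([-1.23960877e+00,  4.80837189e-01,  1.59688005e+00,  2.44615380e-05,
        1.06510450e+00, -4.66020301e-02]), 'joint_velocities': array([ 0.00108367,  0.00034282,  0.0002975 , -0.00198714, -0.00045602,
        0.00048506]), 'joint_torque': array([ 4.31126071e-03, -9.50648332e+01, -4.30186558e+01,  3.12336806e-04,
        1.18647053e-02, -4.25124972e-05]), 'tcp_pos': array([ 0.23966207, -0.60378542,  0.2556666 ]), 'ee_rot': array([[ 3.68855578e-01, -9.29486643e-01, -3.79420674e-04],
       [-9.29485910e-01, -3.68855765e-01,  1.16925310e-03],
       [-1.22675664e-03, -7.86193552e-05, -9.99999244e-01]]), 'force': array([-0.43763254,  0.09595616, -0.2119518 ]), 'moment': array([-0.03605453, -0.02025293, -0.03851556]), 'opening': 0.08542188236061937}
top [[-0.022, -1.0, 0.004], [-0.999, 0.022, -0.045], [0.045, -0.005, -0.999]] [-0.02744496  0.5963594   1.29602047] 523.5685892447095 321.3052055680221 250.46812020418363 [ 0.537 -0.034  1.322]
side [[-1.0, 0.025, -0.015], [0.028, 0.673, -0.739], [-0.009, -0.739, -0.674]] [0.60588813 0.08448743 1.11247356] 451.27384202984956 321.45750945641225 248.184970024694 [0.613 0.75  0.821]
```

View pics/top0.png

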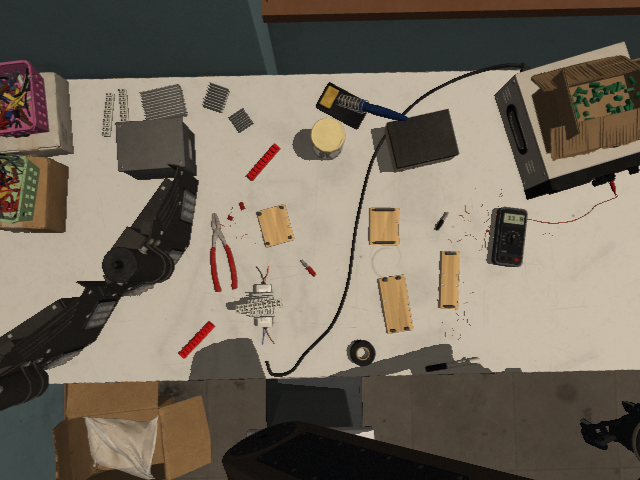

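View pics/side0.png

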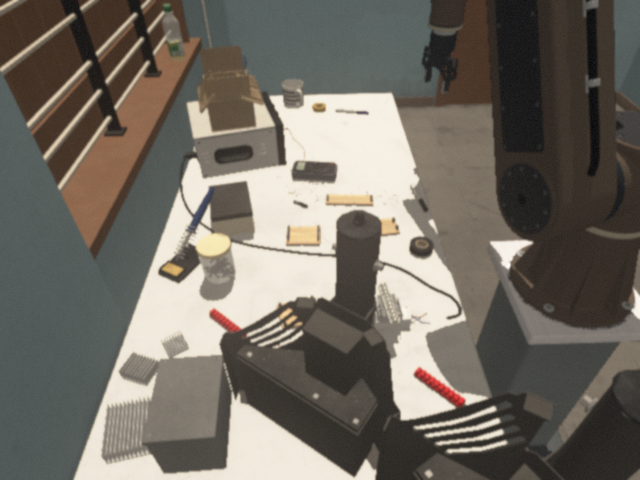

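The top view shows the pile at about (262,303), with the strip running left-right on top. The candidate holders are (275,226) with corner pins, which I take as nest_thin; (384,226), short with end walls, as nest_tall; (395,303), long with corner blocks, as nest_driver; and (449,279), narrow, as nest_strip. The red bars at (263,161) and (197,339) are the look-alikes, to be left alone.

```bash
cat >> h.py <<'E'
def rect(v,mask,z):
    "largest contour of mask -> centre, long side, short side, long-axis angle (world, deg), on plane z"
    cs,_=cv2.findContours(mask.astype(np.uint8),cv2.RETR_EXTERNAL,cv2.CHAIN_APPROX_NONE)
    out=[]
    for c in cs:
        if cv2.contourArea(c)<200: continue
        w=ray(v,c[:,0],z)[:,:2]; (cx,cy),(a,b),th=cv2.minAreaRect((w*1000).astype(np.float32))
        if a<b: a,b,th=b,a,th+90
        out.append((c[:,0].mean(0).round(),round(cx,1),round(cy,1),round(a,1),round(b,1),round((th+90)%180-90,1)))
    return out
E
python3 - <<'E'
from h import *
v=load('top0'); hsv=cv2.cvtColor(v['p'],cv2.COLOR_RGB2HSV)
m=cv2.inRange(hsv,(10,60,120),(30,255,255)); m[:,:210]=0;m[:,480:]=0;m[:180]=0;m[370:]=0
m=cv2.morphologyEx(m,cv2.MORPH_CLOSE,np.ones((3,3)))
for r in rect(v,m,0.008): print(r)
C=cloud(v)
print('table z',np.median(C[250:280,400:430,2]) , C[226,384],C[226,275],C[303,395],C[279,449])
w=C[285:325,230:290]
print((w[::3,::4,2]*1000).round().astype(int))
k=cv2.resize(v['p'][190:350,215:475],None,fx=3,fy=3,interpolation=cv2.INTER_CUBIC); cv2.imwrite('pics/crop0.png',k[...,::-1])
E
```

```text
(array([395., 303.]), 458.9, -223.8, 140.9, 66.5, 7.6)
(array([450., 280.]), 516.0, -361.1, 144.3, 45.5, -3.6)
(array([384., 226.]), 654.1, -201.1, 91.2, 73.2, -1.5)
(array([274., 226.]), 661.7, 75.2, 95.3, 77.4, 14.1)
table z 0.0014562257280490794 [ 0.65384091 -0.19953447  0.0101532 ] [0.65993949 0.07440816 0.00877519] [ 0.46017133 -0.22230926  0.00592091] [ 0.51721334 -0.35914076  0.00812129]
[[-2 10 -2  1 -2 -1  1 25 27 26 27  0  6 -4  0]
 [ 3 14 -3 -1  6  5  1 28 26 31 29  4 -2  0  0]
 [-4  0  2  0  3  2 -1 26 28 28 28  2  2  1  3]
 [ 2  1  2  3  2  5 54 31 29 34 33  1  0  1  4]
 [ 1  0  0  0 -4 -1 57 34 37 33 60  2  0 -4 -1]
 [ 8  1  4 -1  4 59 55 59 65 63 78 74 86  0  3]
 [ 2  2 -2  0  6 74 75 75 74 82 82 86 81  2  9]
 [ 1  1 83 83 84 79 83 78 80 80 85 79 82  8  2]
 [ 4  3 85 81 85 87 76 77 73 61 62 64 -3 -5  2]
 [ 1  3 70 75  3 64 58 63 57 63 63 64  2  3 -3]
 [-3  1  3  1  3 62 59 65 35 33 34 33  0  1 -1]
 [ 2  0  5  0  9  5 54 25 32 28 26 -1  0  2 -1]
 [ 5  2 -2 -5  1 -1  1 30 30 29 26  7  6  2 -1]
 [-3 -2 -1  0  3  2 -3 26 24 26 26  4  2  0  1]]
```

View pics/crop0.png

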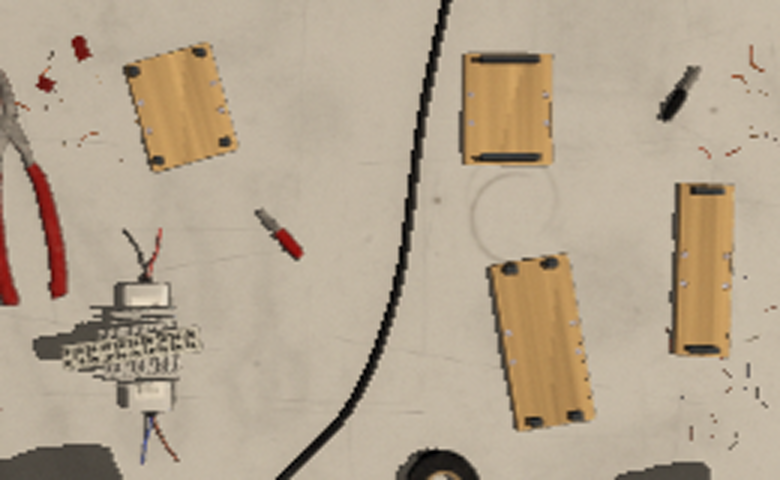

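The enlarged crop confirms the holders: four pins at (275,226), two end walls at (384,226), four blocks at (395,303) and the narrow plate with short walls at (449,279). Layer heights 28/~56/~66/~82 mm fit the pile. Next I'll measure the layers and write a helper that converts targets to moves.

```bash
cat >> h.py <<'E'
from scipy.spatial.transform import Rotation as Ro
def layer(v,lo,hi,win,z):
    C=cloud(v); m=(C[...,2]>lo)&(C[...,2]<hi); k=np.zeros_like(m); k[win]=1
    m=cv2.morphologyEx((m&k).astype(np.uint8),cv2.MORPH_OPEN,np.ones((2,2)))
    r=rect(v,m,z); return r
def go(xyz,jaw_deg,pose=None):
    "shift (cm, tool axes) and turn (rad) from the present pose to tool-down at xyz(mm), jaw axis at jaw_deg (mod 180)"
    s=arm.get_state(); R=s['ee_rot']; a=np.radians(jaw_deg)
    best=None
    for b in(a,a+np.pi):
        x=np.array([np.cos(b),np.sin(b),0]); z=np.array([0,0,-1.]); T=np.c_[x,np.cross(z,x),z]
        w=Ro.from_matrix(R.T@T).as_rotvec()
        j6=s['joint_positions'][5]+w[2]
        d=(R.T@(np.array(xyz)/1000-s['tcp_pos']))*100
        print('shift',d.round(2),'turn',w.round(3))
E
python3 - <<'E'
from h import *
v=load('top0'); win=(slice(275,335),slice(225,295))
for n,lo,hi,z in(('strip',.072,.095,.082),('thin',.058,.071,.066),('drv',.02,.04,.028),('all>20',.02,.1,.06)):
    print(n,layer(v,lo,hi,win,z))
E
```

```text
strip [(array([259., 307.]), 463.2, 108.4, 108.9, 19.8, -82.9)]
thin []
drv []
all>20 [(array([261., 307.]), 466.9, 103.7, 100.4, 98.6, -34.2)]
```

Strip: centre (463,108), 109x20 mm at z 82, so the size fits. Its jaw axis is at about 7°. I'll move above it via (500,-300).

```bash
python3 - <<'E'
from h import *
go((500,-300,256),7); go((463,108,256),7)
E
```

```text
shift [-18.64 -35.4   -0.  ] turn [-1.000e-03  1.000e-03 -1.315e+00]
shift [-18.64 -35.4   -0.  ] turn [1.000e-03 1.000e-03 1.826e+00]
shift [-5.793e+01 -4.701e+01  4.000e-02] turn [-1.000e-03  1.000e-03 -1.315e+00]
shift [-5.793e+01 -4.701e+01  4.000e-02] turn [1.000e-03 1.000e-03 1.826e+00]
```

>>> step_arm:
  plan:
    - {"dx": -18.6, "dy": -35.4, "wz": -0.6, "jaw": 8.5}
    - {"dx": -18.6, "dy": -35.4, "wz": -0.6, "jaw": 8.5}
    - {"dx": -18.6, "dy": -35.4, "wz": -0.6, "jaw": 8.5}
    - {"dx": -18.6, "dy": -35.4, "wz": -0.6, "jaw": 8.5}
    - {"dx": -18.6, "dy": -35.4, "wz": -0.6, "jaw": 8.5}
    - {"dx": -18.6, "dy": -35.4, "wz": -0.6, "jaw": 8.5}
    - {"dx": -18.6, "dy": -35.4, "wz": -0.6, "jaw": 8.5}
    - {"dx": -18.6, "dy": -35.4, "wz": -0.6, "jaw": 8.5}
    - {"dx": -18.6, "dy": -35.4, "wz": -0.6, "jaw": 8.5}
    - {"dx": -57.9, "dy": -47, "wz": -1.315, "jaw": 8.5}
    - {"dx": -57.9, "dy": -47, "wz": -1.315, "jaw": 8.5}
    - {"dx": -57.9, "dy": -47, "wz": -1.315, "jaw": 8.5}
    - {"dx": -57.9, "dy": -47, "wz": -1.315, "jaw": 8.5}
    - {"dx": -57.9, "dy": -47, "wz": -1.315, "jaw": 8.5}
    - {"dx": -57.9, "dy": -47, "wz": -1.315, "jaw": 8.5}
    - {"dx": -57.9, "dy": -47, "wz": -1.315, "jaw": 8.5}
    - {"dx": -57.9, "dy": -47, "wz": -1.315, "jaw": 8.5}
    - {"dx": -57.9, "dy": -47, "wz": -1.315, "jaw": 8.5}
    - {"dx": -57.9, "dy": -47, "wz": -1.315, "jaw": 8.5}
    - {"dx": -57.9, "dy": -47, "wz": -1.315, "jaw": 8.5}

```text
schema error: expected keys wx, wy, wz, dx, dy, dz, jaw
```

```bash
python3 - <<'E'
from h import *
s=arm.get_state(); print(s['t'],s['tcp_pos'],s['joint_positions'].round(2),s['joint_velocities'].round(2))
v=look('wrist','w1'); C=cloud(v); print((-v['R'].T@v['t']).round(3), v['R'].round(2))
for n,lo,hi,z in(('strip',.075,.095,.082),('thin',.060,.070,.066),('drv',.02,.035,.028)):
    print(n,layer(v,lo,hi,(slice(0,480),slice(0,640)),z))
E
```

```text
0.1 [ 0.23966459 -0.60383958  0.25573785] [-1.24  0.48  1.6  -0.    1.07 -0.05] [ 0. -0. -0. -0. -0. -0.]
[ 0.31  -0.575  0.375] [[ 0.37 -0.93 -0.  ]
 [-0.89 -0.35  0.3 ]
 [-0.28 -0.11 -0.96]]
strip []
thin []
drv []
```

View pics/w1.png

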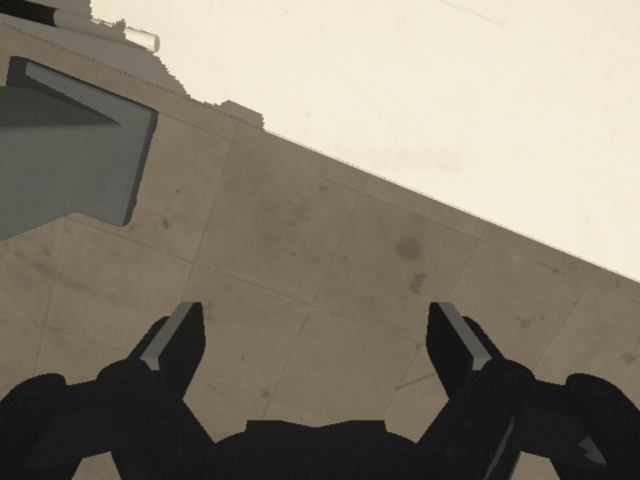

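The call was refused because every row needs all seven keys. The wrist view shows the fingers at rows 300+ and the table edge.

>>> step_arm:
  plan:
    - {"wx": 0, "wy": 0, "wz": -0.6, "dx": -18.6, "dy": -35.4, "dz": 0, "jaw": 8.5}
    - {"wx": 0, "wy": 0, "wz": -0.6, "dx": -18.6, "dy": -35.4, "dz": 0, "jaw": 8.5}
    - {"wx": 0, "wy": 0, "wz": -0.6, "dx": -18.6, "dy": -35.4, "dz": 0, "jaw": 8.5}
    - {"wx": 0, "wy": 0, "wz": -0.6, "dx": -18.6, "dy": -35.4, "dz": 0, "jaw": 8.5}
    - {"wx": 0, "wy": 0, "wz": -0.6, "dx": -18.6, "dy": -35.4, "dz": 0, "jaw": 8.5}
    - {"wx": 0, "wy": 0, "wz": -0.6, "dx": -18.6, "dy": -35.4, "dz": 0, "jaw": 8.5}
    - {"wx": 0, "wy": 0, "wz": -0.6, "dx": -18.6, "dy": -35.4, "dz": 0, "jaw": 8.5}
    - {"wx": 0, "wy": 0, "wz": -0.6, "dx": -18.6, "dy": -35.4, "dz": 0, "jaw": 8.5}
    - {"wx": 0, "wy": 0, "wz": -0.6, "dx": -18.6, "dy": -35.4, "dz": 0, "jaw": 8.5}
    - {"wx": 0, "wy": 0, "wz": -1.315, "dx": -57.9, "dy": -47, "dz": 0, "jaw": 8.5}
    - {"wx": 0, "wy": 0, "wz": -1.315, "dx": -57.9, "dy": -47, "dz": 0, "jaw": 8.5}
    - {"wx": 0, "wy": 0, "wz": -1.315, "dx": -57.9, "dy": -47, "dz": 0, "jaw": 8.5}
    - {"wx": 0, "wy": 0, "wz": -1.315, "dx": -57.9, "dy": -47, "dz": 0, "jaw": 8.5}
    - {"wx": 0, "wy": 0, "wz": -1.315, "dx": -57.9, "dy": -47, "dz": 0, "jaw": 8.5}
    - {"wx": 0, "wy": 0, "wz": -1.315, "dx": -57.9, "dy": -47, "dz": 0, "jaw": 8.5}
    - {"wx": 0, "wy": 0, "wz": -1.315, "dx": -57.9, "dy": -47, "dz": 0, "jaw": 8.5}
    - {"wx": 0, "wy": 0, "wz": -1.315, "dx": -57.9, "dy": -47, "dz": 0, "jaw": 8.5}
    - {"wx": 0, "wy": 0, "wz": -1.315, "dx": -57.9, "dy": -47, "dz": 0, "jaw": 8.5}
    - {"wx": 0, "wy": 0, "wz": -1.315, "dx": -57.9, "dy": -47, "dz": 0, "jaw": 8.5}
    - {"wx": 0, "wy": 0, "wz": -1.315, "dx": -57.9, "dy": -47, "dz": 0, "jaw": 8.5}

```text
t: 1.82
tcp_pos: [0.4624, 0.1119, 0.2564]
ee_rot: [[0.992, 0.124, 0.0], [0.124, -0.992, 0.001], [0.0, -0.001, -1.0]]
force: [-0.0, -1.0, 0.0]
opening: 0.0851
```

```bash
python3 - <<'E'
from h import *
s=arm.get_state(); print(s['t'],s['tcp_pos'],s['joint_positions'].round(2),s['joint_velocities'].round(2))
v=look('wrist','w2'); C=cloud(v); print((-v['R'].T@v['t']).round(3))
for n,lo,hi,z in(('strip',.075,.095,.082),('thin',.060,.070,.066),('drv',.02,.035,.028)):
    print(n,layer(v,lo,hi,(slice(0,480),slice(0,640)),z))
go((463,108,180),7)
E
```

```text
1.8167 [0.4623633  0.11193064 0.25638826] [0.17 0.24 1.98 0.   0.92 0.05] [ 0.2   0.03 -0.04 -0.03  0.01  0.17]
[0.453 0.188 0.376]
strip [(array([321., 210.]), 466.7, 114.7, 108.4, 19.3, -83.1)]
thin [(array([337., 216.]), 481.2, 111.2, 59.5, 6.8, -83.0), (array([301., 215.]), 450.6, 108.2, 59.5, 12.0, -83.1), (array([617.,  14.]), 658.0, 286.8, 49.7, 10.5, -19.9)]
drv [(array([200., 400.]), 365.0, -124.1, 46.6, 17.7, -80.0), (array([632., 386.]), 830.3, -45.6, 33.5, 18.9, 73.2), (array([363., 214.]), 508.8, 107.2, 37.5, 17.4, -87.2), (array([274., 205.]), 424.0, 105.6, 37.7, 23.9, -88.6), (array([564.,  15.]), 642.6, 291.8, 71.3, 7.8, -9.3)]
shift [0.   0.36 7.63] turn [-0.001 -0.     0.003]
shift [0.   0.36 7.63] turn [ 0.000e+00 -1.000e-03 -3.138e+00]
```

View pics/w2.png

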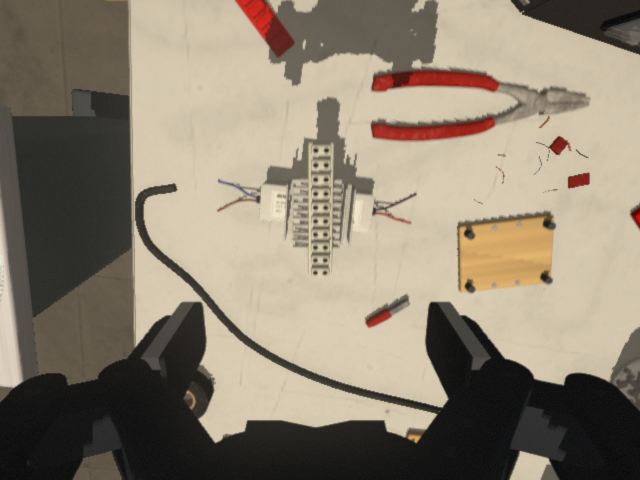

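The strip is in view from close up at (321,210), white with terminal holes, with the thin sink's fins below it and the driver running across. The arm was still settling, so I'll re-measure at rest.

```bash
cat >> h.py <<'E'
def ply(v):
    hsv=cv2.cvtColor(v['p'],cv2.COLOR_RGB2HSV); m=cv2.inRange(hsv,(10,60,120),(30,255,255))
    return rect(v,cv2.morphologyEx(m,cv2.MORPH_CLOSE,np.ones((5,5))),.008)
E
python3 - <<'E'
from h import *
s=arm.get_state(); print(s['t'],s['tcp_pos'],s['joint_velocities'].round(3))
v=look('wrist','w3')
full=(slice(0,480),slice(0,640)); win=(slice(130,290),slice(230,400))
for n,lo,hi,z in(('strip',.075,.095,.082),('thin',.060,.070,.066),('drv',.02,.035,.028)):
    print(n,layer(v,lo,hi,win,z))
print(ply(v))
C=cloud(v); print('table',np.median(C[330:350,310:330,2]),'strip top',np.median(C[200:220,318:324,2]))
go((463,108,94),7)
E
```

```text
1.8667 [0.46252673 0.11154633 0.25631329] [-0.078 -0.005  0.009 -0.018  0.001 -0.09 ]
strip [(array([321., 210.]), 466.8, 115.1, 108.2, 19.2, -83.0)]
thin [(array([337., 214.]), 481.1, 111.2, 60.3, 6.7, -83.1), (array([301., 214.]), 450.8, 108.2, 60.3, 12.0, -83.1)]
drv [(array([363., 213.]), 508.9, 107.1, 37.5, 17.3, -87.2), (array([274., 204.]), 423.6, 105.6, 37.6, 23.7, -87.0)]
[(array([501., 254.]), 661.4, 79.8, 96.1, 81.6, 14.3)]
table 0.0015960239453945764 strip top 0.08304356877504086
shift [1.000e-02 1.600e-01 1.623e+01] turn [-0.     0.     0.004]
shift [1.000e-02 1.600e-01 1.623e+01] turn [-0.    -0.    -3.138]
```

>>> step_arm:
  plan:
    - {"wx": 0, "wy": 0, "wz": 0, "dx": 0.2, "dy": 0, "dz": 4, "jaw": 8.5}
    - {"wx": 0, "wy": 0, "wz": 0, "dx": 0.2, "dy": 0, "dz": 8, "jaw": 6}
    - {"wx": 0, "wy": 0, "wz": 0, "dx": 0.2, "dy": 0, "dz": 12, "jaw": 6}
    - {"wx": 0, "wy": 0, "wz": 0, "dx": 0.2, "dy": 0, "dz": 14, "jaw": 6}
    - {"wx": 0, "wy": 0, "wz": 0, "dx": 0.2, "dy": 0, "dz": 15.5, "jaw": 6}
    - {"wx": 0, "wy": 0, "wz": 0, "dx": 0.2, "dy": 0, "dz": 16.2, "jaw": 6}
    - {"wx": 0, "wy": 0, "wz": 0, "dx": 0.2, "dy": 0, "dz": 16.2, "jaw": 6}
    - {"wx": 0, "wy": 0, "wz": 0, "dx": 0.2, "dy": 0, "dz": 16.2, "jaw": 3}
    - {"wx": 0, "wy": 0, "wz": 0, "dx": 0.2, "dy": 0, "dz": 16.2, "jaw": 2.5}
    - {"wx": 0, "wy": 0, "wz": 0, "dx": 0.2, "dy": 0, "dz": 16.2, "jaw": 1}
    - {"wx": 0, "wy": 0, "wz": 0, "dx": 0.2, "dy": 0, "dz": 16.2, "jaw": 1}
    - {"wx": 0, "wy": 0, "wz": 0, "dx": 0.2, "dy": 0, "dz": 16.2, "jaw": 1}
    - {"wx": 0, "wy": 0, "wz": 0, "dx": 0.2, "dy": 0, "dz": 16.2, "jaw": 1}
    - {"wx": 0, "wy": 0, "wz": 0, "dx": 0.2, "dy": 0, "dz": 16.2, "jaw": 1}
  grip_force: 30

```text
t: 3.08
tcp_pos: [0.4658, 0.1077, 0.0954]
ee_rot: [[0.993, 0.122, 0.002], [0.122, -0.993, 0.0], [0.002, 0.0, -1.0]]
force: [0.0, -2.4, 8.8]
opening: 0.0188
```

>>> step_arm:
  plan:
    - {"wx": 0, "wy": 0, "wz": 0, "dx": 0, "dy": 0, "dz": -0.3, "jaw": 1}
    - {"wx": 0, "wy": 0, "wz": 0, "dx": 0, "dy": 0, "dz": -1, "jaw": 1}
    - {"wx": 0, "wy": 0, "wz": 0, "dx": 0, "dy": 0, "dz": -3, "jaw": 1}
    - {"wx": 0, "wy": 0, "wz": 0, "dx": 0, "dy": 0, "dz": -6, "jaw": 1}
    - {"wx": 0, "wy": 0, "wz": 0, "dx": 0, "dy": 0, "dz": -10, "jaw": 1}
    - {"wx": 0, "wy": 0, "wz": 0, "dx": 0, "dy": 0, "dz": -12, "jaw": 1}
    - {"wx": 0, "wy": 0, "wz": 0, "dx": 0, "dy": 0, "dz": -12, "jaw": 1}
    - {"wx": 0, "wy": 0, "wz": 0, "dx": 0, "dy": 0, "dz": -12, "jaw": 1}
    - {"wx": 0, "wy": 0, "wz": 0, "dx": 0, "dy": 0, "dz": -12, "jaw": 1}

```text
t: 3.83
tcp_pos: [0.4647, 0.1076, 0.2144]
ee_rot: [[0.993, 0.122, 0.0], [0.122, -0.993, 0.0], [0.0, -0.0, -1.0]]
force: [-0.3, 0.7, -0.5]
opening: 0.0192
```

```bash
python3 - <<'E'
from h import *
s=arm.get_state(); print(s['t'],s['tcp_pos'],s['joint_velocities'].round(3),s['force'],s['opening'])
v=look('wrist','w4'); C=cloud(v)
ti=look('top','t4')
go((516,-361,210),86.4)
win=(slice(100,300),slice(200,400))
for n,lo,hi,z in(('thin',.058,.074,.066),('tall',.050,.061,.056),('drv',.02,.035,.028)):
    print(n,layer(v,lo,hi,win,z))
E
```

```text
3.8333 [0.46471586 0.10762141 0.21444826] [-0.001  0.023  0.009 -0.    -0.004  0.   ] [-0.32041955  0.68210881 -0.53506024] 0.019224697291169473
shift [-0.58 47.13  0.36] turn [-1.000e-03  1.000e-03 -1.386e+00]
shift [-0.58 47.13  0.36] turn [1.000e-03 1.000e-03 1.756e+00]
thin []
tall []
drv [(array([367., 220.]), 508.9, 107.3, 37.8, 17.2, -87.2), (array([266., 210.]), 423.4, 105.6, 38.0, 23.0, -87.1)]
```

View pics/w4.png

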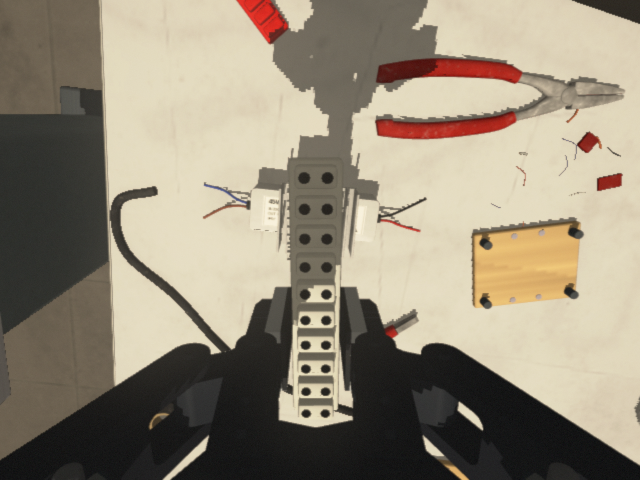

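The strip is held across its width, terminals up, with its near and far ends visible at rows ~427 and ~157. nest_thin is at (528,262). Next: measure the strip's offset along the tool's y.

```bash
cat >> h.py <<'E'
def held(v,lo,hi):
    "extent of points with world z in lo..hi near the tool, in tool axes (mm) from TCP"
    s=arm.get_state(); C=cloud(v); T=(C-s['tcp_pos'])@s['ee_rot']*1000
    m=(C[...,2]>lo)&(C[...,2]<hi)&(np.abs(T[...,0])<45)&(np.abs(T[...,1])<80)
    return T[m]
E
python3 - <<'E'
from h import *
v=load('w4'); T=held(v,.19,.215)
for x0 in(-12,-8,-4,0,4,8,12):
    t=T[np.abs(T[:,0]-x0)<2]; 
    if len(t): print(x0,len(t),np.percentile(t[:,1],[0.5,99.5]).round(1),np.median(t[:,2]).round(1), np.median(t[t[:,1]>20,2]),np.median(t[t[:,1]<-20,2]))
E
```

```text
-12 260 [-12.8 -11.6] 7.6 nan nan
-8 2196 [-62.   45.5] 17.9 18.099281906538483 18.100101318803343
-4 2729 [-62.1  44.7] 11.5 11.307794837643497 11.47459295686449
0 2719 [-62.1  44.3] 11.5 11.38619884767484 11.560237986580333
4 2753 [-62.1  44.6] 11.4 11.291034218419972 11.433406753895284
8 2412 [-62.1  45. ] 17.3 15.109991755504046 17.567012701548933
12 702 [-60.5  44.4] 13.3 18.928119987892664 19.011783980705914
  return _methods._mean(a, axis=axis, dtype=dtype,
  ret = ret.dtype.type(ret / rcount)
```

>>> step_arm:
  plan:
    - {"wx": 0, "wy": 0, "wz": 0.1, "dx": -0.1, "dy": 4, "dz": 0, "jaw": 1}
    - {"wx": 0, "wy": 0, "wz": 0.2, "dx": -0.1, "dy": 8, "dz": 0, "jaw": 1}
    - {"wx": 0, "wy": 0, "wz": 1.756, "dx": -0.6, "dy": 47.1, "dz": 0, "jaw": 1}
    - {"wx": 0, "wy": 0, "wz": 1.756, "dx": -0.6, "dy": 47.1, "dz": 0, "jaw": 1}
    - {"wx": 0, "wy": 0, "wz": 1.756, "dx": -0.6, "dy": 47.1, "dz": 0, "jaw": 1}
    - {"wx": 0, "wy": 0, "wz": 1.756, "dx": -0.6, "dy": 47.1, "dz": 0, "jaw": 1}
    - {"wx": 0, "wy": 0, "wz": 1.756, "dx": -0.6, "dy": 47.1, "dz": 0, "jaw": 1}
    - {"wx": 0, "wy": 0, "wz": 1.756, "dx": -0.6, "dy": 47.1, "dz": 0, "jaw": 1}
    - {"wx": 0, "wy": 0, "wz": 1.756, "dx": -0.6, "dy": 47.1, "dz": 0, "jaw": 1}
    - {"wx": 0, "wy": 0, "wz": 1.756, "dx": -0.6, "dy": 47.1, "dz": 0, "jaw": 1}
    - {"wx": 0, "wy": 0, "wz": 1.756, "dx": -0.6, "dy": 47.1, "dz": 0, "jaw": 1}
    - {"wx": 0, "wy": 0, "wz": 1.756, "dx": -0.6, "dy": 47.1, "dz": 0, "jaw": 1}
    - {"wx": 0, "wy": 0, "wz": 1.756, "dx": -0.6, "dy": 47.1, "dz": 0, "jaw": 1}
    - {"wx": 0, "wy": 0, "wz": 1.756, "dx": -0.6, "dy": 47.1, "dz": 0, "jaw": 1}
    - {"wx": 0, "wy": 0, "wz": 1.756, "dx": -0.6, "dy": 47.1, "dz": 0, "jaw": 1}
    - {"wx": 0, "wy": 0, "wz": 1.756, "dx": -0.6, "dy": 47.1, "dz": 0, "jaw": 1}
    - {"wx": 0, "wy": 0, "wz": 1.756, "dx": -0.6, "dy": 47.1, "dz": 0, "jaw": 1}
    - {"wx": 0, "wy": 0, "wz": 1.756, "dx": -0.6, "dy": 47.1, "dz": 0, "jaw": 1}
    - {"wx": 0, "wy": 0, "wz": 1.756, "dx": -0.6, "dy": 47.1, "dz": 0, "jaw": 1}
    - {"wx": 0, "wy": 0, "wz": 1.756, "dx": -0.6, "dy": 47.1, "dz": 0, "jaw": 1}

```text
t: 5.6
tcp_pos: [0.5164, -0.3604, 0.2141]
ee_rot: [[-0.062, -0.998, -0.0], [-0.998, 0.062, 0.0], [-0.0, 0.0, -1.0]]
force: [-0.4, 0.2, -0.4]
opening: 0.0188
```

```bash
python3 - <<'E'
from h import *
s=arm.get_state(); p=s['tcp_pos'];print(p,s['joint_velocities'].round(3))
for n in('wrist','top'):
    v=look(n,n+'5'); C=cloud(v); T=(C-p)@s['ee_rot']*1000
    print(n,[r for r in ply(v)])
    m=(np.abs(T[...,0])<9)&(T[...,2]>5)&(T[...,2]<22)&(np.abs(T[...,1])<90); t=T[m]
    print(len(t),np.percentile(t[:,1],[.5,1,5,50,95,99,99.5]).round(1))
E
```

```text
[ 0.51644066 -0.36042656  0.21413649] [-0.001 -0.003 -0.001 -0.001  0.001  0.006]
wrist [(array([176., 279.]), 453.7, -222.6, 130.0, 68.2, 7.8), (array([299., 188.]), 516.4, -355.6, 144.3, 46.8, -6.1), (array([98., 53.]), 646.6, -198.4, 79.5, 76.1, -1.5)]
11738 [-60.3 -60.  -57.5 -14.8  40.4  45.3  46.1]
top [(array([134., 429.]), 161.3, 421.9, 357.1, 236.2, 88.7), (array([397., 310.]), 447.2, -225.3, 117.5, 66.6, 7.7), (array([450., 284.]), 501.9, -356.2, 172.4, 53.7, -3.2), (array([384., 226.]), 654.1, -199.6, 90.9, 75.6, -1.3), (array([275., 225.]), 661.7, 75.4, 94.9, 77.1, 14.3), (array([ 11., 188.]), 778.8, 738.2, 102.3, 51.7, -7.9), (array([ 30., 181.]), 787.3, 697.0, 239.5, 136.0, 0.3), (array([328., 135.]), 888.7, -64.1, 87.2, 86.3, -1.2), (array([14., 99.]), 999.0, 728.1, 56.3, 46.5, -77.0), (array([329.,  97.]), 987.1, -68.7, 51.8, 28.5, -28.1), (array([593., 117.]), 918.4, -730.5, 259.3, 178.1, -78.6)]
256 [-60.6 -60.5 -56.9 -28.4  40.6  46.8  47. ]
```

View pics/wrist5.png

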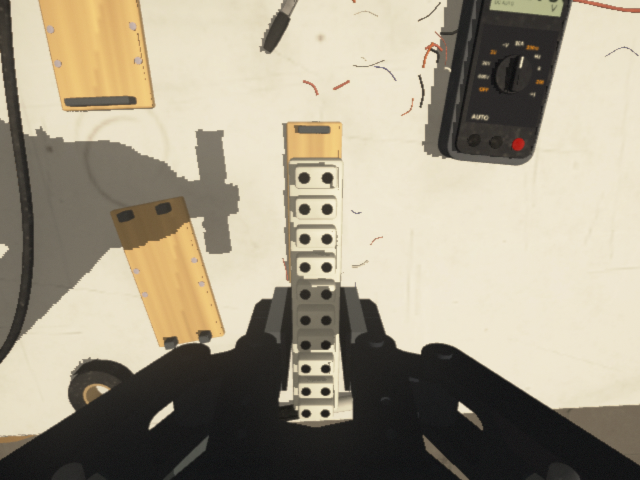

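The strip's centre lies 7 mm toward -y of the tool in both views. Its centre column (316) lines up with the nest wall's (313-315). I'll shift +0.7 cm in y and lower.

>>> step_arm:
  plan:
    - {"wx": 0, "wy": 0, "wz": 0, "dx": 0, "dy": 0.7, "dz": 4, "jaw": 1}
    - {"wx": 0, "wy": 0, "wz": 0, "dx": 0, "dy": 0.7, "dz": 8, "jaw": 1}
    - {"wx": 0, "wy": 0, "wz": 0, "dx": 0, "dy": 0.7, "dz": 12, "jaw": 1}
    - {"wx": 0, "wy": 0, "wz": 0, "dx": 0, "dy": 0.7, "dz": 14.5, "jaw": 1}
    - {"wx": 0, "wy": 0, "wz": 0, "dx": 0, "dy": 0.7, "dz": 16, "jaw": 1}
    - {"wx": 0, "wy": 0, "wz": 0, "dx": 0, "dy": 0.7, "dz": 16.8, "jaw": 1}
    - {"wx": 0, "wy": 0, "wz": 0, "dx": 0, "dy": 0.7, "dz": 17.4, "jaw": 1}
    - {"wx": 0, "wy": 0, "wz": 0, "dx": 0, "dy": 0.7, "dz": 17.7, "jaw": 1}
    - {"wx": 0, "wy": 0, "wz": 0, "dx": 0, "dy": 0.7, "dz": 17.7, "jaw": 1}
    - {"wx": 0, "wy": 0, "wz": 0, "dx": 0, "dy": 0.7, "dz": 17.7, "jaw": 1}
    - {"wx": 0, "wy": 0, "wz": 0, "dx": 0, "dy": 0.7, "dz": 17.7, "jaw": 1}

```text
t: 6.62
tcp_pos: [0.51, -0.3606, 0.0383]
ee_rot: [[-0.063, -0.998, 0.001], [-0.998, 0.063, -0.001], [0.001, -0.001, -1.0]]
force: [0.9, 0.0, -0.6]
opening: 0.0195
```

```bash
python3 - <<'E'
from h import *
s=arm.get_state(); p=s['tcp_pos'];print(p,s['force'],s['opening'],s['joint_velocities'].round(3))
E
```

```text
[ 0.50999493 -0.3605724   0.0383274 ] [ 0.85107903  0.02131117 -0.57750876] 0.019521053521426822 [ 0.001  0.002  0.002 -0.002 -0.001 -0.001]
```

>>> step_arm:
  plan:
    - {"wx": 0, "wy": 0, "wz": 0, "dx": 0, "dy": 0, "dz": 0.15, "jaw": 1}
    - {"wx": 0, "wy": 0, "wz": 0, "dx": 0, "dy": 0, "dz": 0.15, "jaw": 1}
    - {"wx": 0, "wy": 0, "wz": 0, "dx": 0, "dy": 0, "dz": 0.15, "jaw": 1}
    - {"wx": 0, "wy": 0, "wz": 0, "dx": 0, "dy": 0, "dz": 0.15, "jaw": 3}
    - {"wx": 0, "wy": 0, "wz": 0, "dx": 0, "dy": 0, "dz": 0.15, "jaw": 4.5}
    - {"wx": 0, "wy": 0, "wz": 0, "dx": 0, "dy": 0, "dz": 0.15, "jaw": 4.5}
    - {"wx": 0, "wy": 0, "wz": 0, "dx": 0, "dy": 0, "dz": 0.15, "jaw": 4.5}
    - {"wx": 0, "wy": 0, "wz": 0, "dx": 0, "dy": 0, "dz": 0.15, "jaw": 4.5}
    - {"wx": 0, "wy": 0, "wz": 0, "dx": 0, "dy": 0, "dz": -2, "jaw": 4.5}
    - {"wx": 0, "wy": 0, "wz": 0, "dx": 0, "dy": 0, "dz": -6, "jaw": 4.5}
    - {"wx": 0, "wy": 0, "wz": 0, "dx": 0, "dy": 0, "dz": -10, "jaw": 6}
    - {"wx": 0, "wy": 0, "wz": 0, "dx": 0, "dy": 0, "dz": -14, "jaw": 6}
    - {"wx": 0, "wy": 0, "wz": 0, "dx": 0, "dy": 0, "dz": -17.5, "jaw": 6}
    - {"wx": 0, "wy": 0, "wz": 0, "dx": 0, "dy": 0, "dz": -17.5, "jaw": 6}
    - {"wx": 0, "wy": 0, "wz": 0, "dx": 0, "dy": 0, "dz": -17.5, "jaw": 6}

```text
t: 7.87
tcp_pos: [0.5104, -0.3609, 0.2148]
ee_rot: [[-0.063, -0.998, 0.003], [-0.998, 0.063, -0.003], [0.002, -0.004, -1.0]]
force: [-0.8, -0.5, -0.2]
opening: 0.0598
```

```bash
python3 - <<'E'
from h import *
s=arm.get_state(); p=s['tcp_pos'];print(p,s['force'],s['opening'])
v=look('wrist','w6'); C=cloud(v); hsv=cv2.cvtColor(v['p'],cv2.COLOR_RGB2HSV)
m=(C[...,2]>.018)&(C[...,2]<.034)&(np.abs(C[...,0]-.516)<.07)&(np.abs(C[...,1]+.358)<.03); print('strip',rect(v,cv2.morphologyEx(m.astype(np.uint8),cv2.MORPH_OPEN,np.ones((3,3))),.024), np.median(C[m][:,2]))
print(ply(v)); go((466,110,214),6.9)
k=v['p'][40:360,200:460]; cv2.imwrite('pics/w6c.png',cv2.resize(k,None,fx=1.6,fy=1.6)[...,::-1])
E
```

```text
[ 0.51037111 -0.36087135  0.21477823] [-0.75894945 -0.477151   -0.15683856] 0.0597703951334267
strip [(array([314., 201.]), 516.4, -359.9, 107.4, 18.5, -3.8)] 0.02469603775634829
[(array([170., 281.]), 444.8, -223.6, 112.4, 68.2, 7.8), (array([312., 199.]), 513.7, -355.2, 148.7, 52.9, -2.8), (array([96., 50.]), 643.9, -198.2, 76.2, 75.3, 88.4)]
shift [-46.66   7.32  -0.15] turn [-0.    -0.002 -1.755]
shift [-46.66   7.32  -0.15] turn [-1.000e-03  0.000e+00  1.387e+00]
```

View pics/w6c.png

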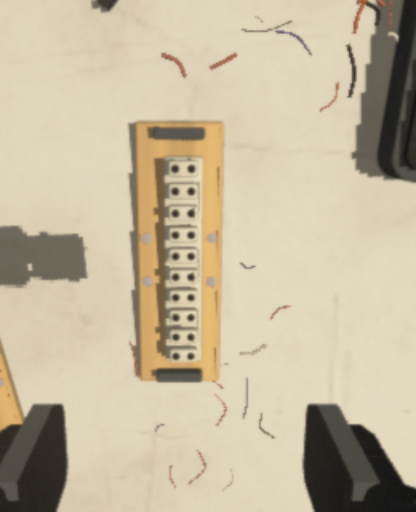

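The strip lies in the narrow holder between the end walls, released, top at 24 mm, roughly centred. Back to the pile for the thin sink.

>>> step_arm:
  plan:
    - {"wx": 0, "wy": 0, "wz": -1.755, "dx": -46.7, "dy": 7.3, "dz": 0, "jaw": 8}
    - {"wx": 0, "wy": 0, "wz": -1.755, "dx": -46.7, "dy": 7.3, "dz": 0, "jaw": 8}
    - {"wx": 0, "wy": 0, "wz": -1.755, "dx": -46.7, "dy": 7.3, "dz": 0, "jaw": 8}
    - {"wx": 0, "wy": 0, "wz": -1.755, "dx": -46.7, "dy": 7.3, "dz": 0, "jaw": 8}
    - {"wx": 0, "wy": 0, "wz": -1.755, "dx": -46.7, "dy": 7.3, "dz": 0, "jaw": 8}
    - {"wx": 0, "wy": 0, "wz": -1.755, "dx": -46.7, "dy": 7.3, "dz": 0, "jaw": 8}
    - {"wx": 0, "wy": 0, "wz": -1.755, "dx": -46.7, "dy": 7.3, "dz": 0, "jaw": 8}
    - {"wx": 0, "wy": 0, "wz": -1.755, "dx": -46.7, "dy": 7.3, "dz": 0, "jaw": 8}
    - {"wx": 0, "wy": 0, "wz": -1.755, "dx": -46.7, "dy": 7.3, "dz": 0, "jaw": 8}
    - {"wx": 0, "wy": 0, "wz": -1.755, "dx": -46.7, "dy": 7.3, "dz": 0, "jaw": 8}
    - {"wx": 0, "wy": 0, "wz": -1.755, "dx": -46.7, "dy": 7.3, "dz": 0, "jaw": 8}
    - {"wx": 0, "wy": 0, "wz": -1.755, "dx": -46.7, "dy": 7.3, "dz": 0, "jaw": 8}
    - {"wx": 0, "wy": 0, "wz": -1.755, "dx": -46.7, "dy": 7.3, "dz": 0, "jaw": 8}
    - {"wx": 0, "wy": 0, "wz": -1.755, "dx": -46.7, "dy": 7.3, "dz": 0, "jaw": 8}
    - {"wx": 0, "wy": 0, "wz": -1.755, "dx": -46.7, "dy": 7.3, "dz": 0, "jaw": 8}
    - {"wx": 0, "wy": 0, "wz": -1.755, "dx": -46.7, "dy": 7.3, "dz": 0, "jaw": 8}
    - {"wx": 0, "wy": 0, "wz": -1.755, "dx": -46.7, "dy": 7.3, "dz": 0, "jaw": 8}
    - {"wx": 0, "wy": 0, "wz": -1.755, "dx": -46.7, "dy": 7.3, "dz": 0, "jaw": 8}
    - {"wx": 0, "wy": 0, "wz": -1.755, "dx": -46.7, "dy": 7.3, "dz": 0, "jaw": 8}
    - {"wx": 0, "wy": 0, "wz": -1.755, "dx": -46.7, "dy": 7.3, "dz": 0, "jaw": 8}

```text
t: 9.58
tcp_pos: [0.4661, 0.1103, 0.2122]
ee_rot: [[0.993, 0.119, -0.0], [0.119, -0.993, 0.0], [-0.0, -0.0, -1.0]]
force: [-0.2, 1.5, -0.1]
opening: 0.0801
```

```bash
python3 - <<'E'
from h import *
s=arm.get_state(); p=s['tcp_pos'];print(p,s['force'],s['opening'],s['joint_velocities'].round(3))
for tag in('w7','w8'): v=look('wrist',tag)
C=cloud(v); win=(slice(80,330),slice(200,420))
for n,lo,hi,z in(('thin',.058,.074,.066),('tall',.050,.059,.056),('drv',.02,.035,.028),('>48',.048,.08,.06)):
    print(n,layer(v,lo,hi,win,z))
print(ply(v))
cv2.imwrite('pics/w8c.png',cv2.resize(v['p'][80:340,160:480],None,fx=2,fy=2)[...,::-1])
go((464.5,108,83),6.9)
E
```

```text
[0.46606929 0.11028686 0.21222784] [-0.15392323  1.51866287 -0.14740854] 0.08012345349414775 [-0.    -0.004  0.     0.001  0.    -0.009]
thin [(array([313., 226.]), 464.1, 109.8, 61.1, 40.3, -83.8)]
tall []
drv [(array([366., 223.]), 508.8, 107.4, 38.1, 17.3, -87.1), (array([263., 214.]), 423.3, 105.7, 37.8, 22.7, -87.1)]
>48 [(array([323., 227.]), 466.8, 108.4, 62.6, 45.8, -84.4)]
[(array([521., 268.]), 661.3, 80.2, 96.3, 81.0, 14.5)]
shift [-0.19  0.22 12.93] turn [-0.    -0.    -0.001]
shift [-0.19  0.22 12.93] turn [-0.     0.     3.141]
```

View pics/w8c.png

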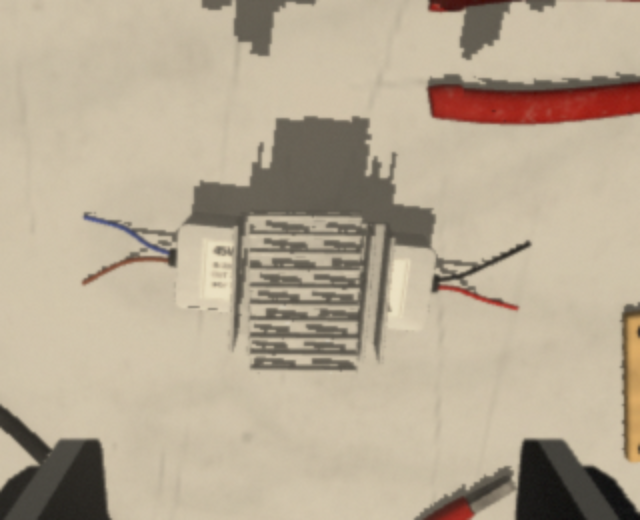

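The thin sink sits on top at crop (305,290), 61x40 mm, centre (464,110), fins up, with the tall sink's flanks and the driver below. The two views put nest_thin about 5 mm apart, so I'll check by casting rays to the pin tops.

```bash
python3 - <<'E'
from h import *
def pins(tag,box,plate):
    v=load(tag); hsv=cv2.cvtColor(v['p'],cv2.COLOR_RGB2HSV); m=np.zeros((480,640),np.uint8)
    x0,y0,x1,y1=box; m[y0:y1,x0:x1]=(hsv[y0:y1,x0:x1,2]<80)
    n,l,st,c=cv2.connectedComponentsWithStats(m); 
    w=[ray(v,c[i],.013)[0,:2]*1000 for i in range(1,n) if st[i,4]>=5]
    print(tag,np.round(w,1).tolist(),np.mean(w,0).round(1),[int(st[i,4]) for i in range(1,n)])
pins('w4',(468,215,585,308),0); pins('w8',(460,215,585,315),0); pins('top0',(255,200,298,250),0)
E
```

```text
w4 [[691.8, 115.9], [616.3, 96.8], [706.7, 59.8], [630.9, 40.6]] [661.4  78.3] [75, 1, 1, 52, 72, 52]
w8 [[681.0, 123.0], [687.5, 124.4], [675.8, 121.6], [693.7, 115.2], [618.0, 95.8], [708.0, 59.0], [632.5, 39.4]] [670.9  96.9] [7, 10, 3, 1, 5, 1, 113, 90, 102, 81]
top0 [[707.3, 59.0], [692.2, 116.1], [631.5, 39.2], [617.3, 96.2]] [662.1  77.6] [11, 16, 8, 11]
```

>>> step_arm:
  plan:
    - {"wx": 0, "wy": 0, "wz": 0, "dx": -0.2, "dy": 0.1, "dz": 4, "jaw": 7}
    - {"wx": 0, "wy": 0, "wz": 0, "dx": -0.2, "dy": 0.1, "dz": 8, "jaw": 7}
    - {"wx": 0, "wy": 0, "wz": 0, "dx": -0.2, "dy": 0.1, "dz": 11, "jaw": 7}
    - {"wx": 0, "wy": 0, "wz": 0, "dx": -0.2, "dy": 0.1, "dz": 12.5, "jaw": 7}
    - {"wx": 0, "wy": 0, "wz": 0, "dx": -0.2, "dy": 0.1, "dz": 12.9, "jaw": 7}
    - {"wx": 0, "wy": 0, "wz": 0, "dx": -0.2, "dy": 0.1, "dz": 12.9, "jaw": 7}
    - {"wx": 0, "wy": 0, "wz": 0, "dx": -0.2, "dy": 0.1, "dz": 12.9, "jaw": 6}
    - {"wx": 0, "wy": 0, "wz": 0, "dx": -0.2, "dy": 0.1, "dz": 12.9, "jaw": 5}
    - {"wx": 0, "wy": 0, "wz": 0, "dx": -0.2, "dy": 0.1, "dz": 12.9, "jaw": 4.5}
    - {"wx": 0, "wy": 0, "wz": 0, "dx": -0.2, "dy": 0.1, "dz": 12.9, "jaw": 3}
    - {"wx": 0, "wy": 0, "wz": 0, "dx": -0.2, "dy": 0.1, "dz": 12.9, "jaw": 3}
    - {"wx": 0, "wy": 0, "wz": 0, "dx": -0.2, "dy": 0.1, "dz": 12.9, "jaw": 3}
    - {"wx": 0, "wy": 0, "wz": 0, "dx": -0.2, "dy": 0.1, "dz": 12.9, "jaw": 3}
  grip_force: 30

```text
t: 10.77
tcp_pos: [0.465, 0.1094, 0.0846]
ee_rot: [[0.993, 0.121, 0.002], [0.121, -0.993, 0.0], [0.002, -0.0, -1.0]]
force: [-1.4, -0.7, 13.7]
opening: 0.0388
```

nest_thin centre from the pins: wrist (661.4,78.3), top (662.1,77.6), so they agree. Lift and check the hold.

>>> step_arm:
  plan:
    - {"wx": 0, "wy": 0, "wz": 0, "dx": 0, "dy": 0, "dz": -0.3, "jaw": 3}
    - {"wx": 0, "wy": 0, "wz": 0, "dx": 0, "dy": 0, "dz": -1, "jaw": 3}
    - {"wx": 0, "wy": 0, "wz": 0, "dx": 0, "dy": 0, "dz": -3, "jaw": 3}
    - {"wx": 0, "wy": 0, "wz": 0, "dx": 0, "dy": 0, "dz": -6, "jaw": 3}
    - {"wx": 0, "wy": 0, "wz": 0, "dx": 0, "dy": 0, "dz": -10, "jaw": 3}
    - {"wx": 0, "wy": 0, "wz": 0, "dx": 0, "dy": 0, "dz": -12, "jaw": 3}
    - {"wx": 0, "wy": 0, "wz": 0, "dx": 0, "dy": 0, "dz": -12, "jaw": 3}
    - {"wx": 0, "wy": 0, "wz": 0, "dx": 0, "dy": 0, "dz": -12, "jaw": 3}
    - {"wx": 0, "wy": 0, "wz": 0, "dx": 0, "dy": 0, "dz": -12, "jaw": 3}

```text
t: 11.52
tcp_pos: [0.4639, 0.1093, 0.2034]
ee_rot: [[0.993, 0.121, 0.0], [0.121, -0.993, 0.0], [0.0, -0.0, -1.0]]
force: [-0.5, -0.5, -0.8]
opening: 0.0387
```

```bash
python3 - <<'E'
from h import *
s=arm.get_state(); p=s['tcp_pos'];print(p,s['force'],s['opening'],s['joint_velocities'].round(3))
v=look('wrist','w9'); T=held(v,p[2]-.035,p[2]-.005); T=T[np.abs(T[:,0])<17]
print(len(T),np.percentile(T[:,1],[.5,99.5]).round(1),np.percentile(T[:,2],[5,50,95]).round(1))
for y in(-25,-10,0,10,20): t=T[np.abs(T[:,1]-y)<4]; print(y,[np.percentile(q[:,2],15).round(1) for q in(t[t[:,0]<-5],t[t[:,0]>5]) if len(q)])
v=look('top','t9'); T=held(v,p[2]-.035,p[2]-.005); T=T[np.abs(T[:,0])<17]; print(len(T),np.percentile(T[:,1],[.5,99.5]).round(1))
go((662,77.8,p[2]*1000),-75.8)
E
```

```text
[0.46390169 0.10926606 0.20343396] [-0.45211733 -0.50561367 -0.80494508] 0.03870290328101655 [ 0.     0.025  0.012 -0.001 -0.003  0.   ]
11598 [-30.8  28.4] [16.4 20.2 23.3]
-25 [np.float64(16.8), np.float64(16.9)]
-10 [np.float64(18.0), np.float64(18.0)]
0 [np.float64(16.6), np.float64(16.7)]
10 [np.float64(17.6), np.float64(17.6)]
20 [np.float64(16.6), np.float64(16.7)]Traceback (most recent call last):
  File "<stdin>", line 6, in <module>
    return _quantile_unchecked(
        a, q, axis, out, overwrite_input, method, keepdims, weights)
    return _ureduce(a,
                    func=_quantile_ureduce_func,
    ...<5 lines>...
                    overwrite_input=overwrite_input,
                    method=method)
    r = func(a, **kwargs)
    result = _quantile(arr,
                       quantiles=q,
    ...<2 lines>...
                       out=out,
                       weights=wgt)
    slices_having_nans = np.isnan(arr[-1, ...])
                                  ~~~^^^^^^^^^
IndexError: index -1 is out of bounds for axis 0 with size 0
```

View pics/w9.png

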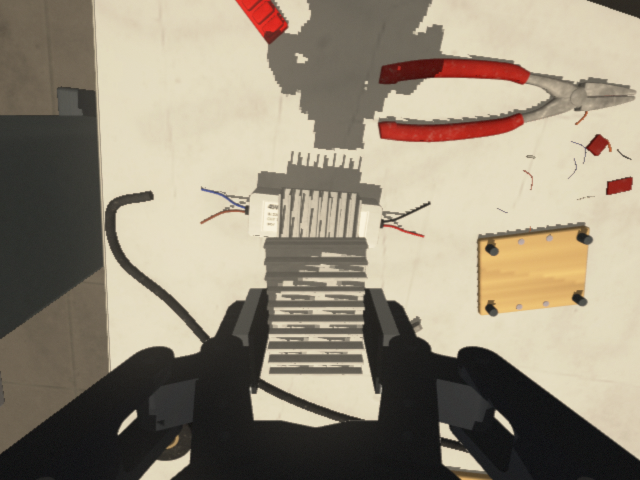

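The thin sink is held level with fins up, its centre 1 mm off the tool. The tall sink is visible beneath at (318,212). On to nest_thin.

>>> step_arm:
  plan:
    - {"wx": 0, "wy": 0, "wz": 1.444, "dx": 19.2, "dy": 5.5, "dz": 0, "jaw": 3}
    - {"wx": 0, "wy": 0, "wz": 1.444, "dx": 19.2, "dy": 5.5, "dz": 0, "jaw": 3}
    - {"wx": 0, "wy": 0, "wz": 1.444, "dx": 19.2, "dy": 5.5, "dz": 0, "jaw": 3}
    - {"wx": 0, "wy": 0, "wz": 1.444, "dx": 19.2, "dy": 5.5, "dz": 0, "jaw": 3}
    - {"wx": 0, "wy": 0, "wz": 1.444, "dx": 19.2, "dy": 5.5, "dz": 0, "jaw": 3}
    - {"wx": 0, "wy": 0, "wz": 1.444, "dx": 19.2, "dy": 5.5, "dz": 0, "jaw": 3}
    - {"wx": 0, "wy": 0, "wz": 1.444, "dx": 19.2, "dy": 5.5, "dz": 0, "jaw": 3}
    - {"wx": 0, "wy": 0, "wz": 1.444, "dx": 19.2, "dy": 5.5, "dz": 0, "jaw": 3}
    - {"wx": 0, "wy": 0, "wz": 1.444, "dx": 19.2, "dy": 5.5, "dz": 0, "jaw": 3}
    - {"wx": 0, "wy": 0, "wz": 1.444, "dx": 19.2, "dy": 5.5, "dz": 0, "jaw": 3}
    - {"wx": 0, "wy": 0, "wz": 1.444, "dx": 19.2, "dy": 5.5, "dz": 0, "jaw": 3}
    - {"wx": 0, "wy": 0, "wz": 1.444, "dx": 19.2, "dy": 5.5, "dz": 0, "jaw": 3}
    - {"wx": 0, "wy": 0, "wz": 1.444, "dx": 19.2, "dy": 5.5, "dz": 0, "jaw": 3}
    - {"wx": 0, "wy": 0, "wz": 1.444, "dx": 19.2, "dy": 5.5, "dz": 3, "jaw": 3}
    - {"wx": 0, "wy": 0, "wz": 1.444, "dx": 19.2, "dy": 5.5, "dz": 6, "jaw": 3}
    - {"wx": 0, "wy": 0, "wz": 1.444, "dx": 19.2, "dy": 5.5, "dz": 9, "jaw": 3}
    - {"wx": 0, "wy": 0, "wz": 1.444, "dx": 19.2, "dy": 5.5, "dz": 12, "jaw": 3}
    - {"wx": 0, "wy": 0, "wz": 1.444, "dx": 19.2, "dy": 5.5, "dz": 12, "jaw": 3}
    - {"wx": 0, "wy": 0, "wz": 1.444, "dx": 19.2, "dy": 5.5, "dz": 12, "jaw": 3}
    - {"wx": 0, "wy": 0, "wz": 1.444, "dx": 19.2, "dy": 5.5, "dz": 12, "jaw": 3}

```text
t: 13.28
tcp_pos: [0.662, 0.0779, 0.0842]
ee_rot: [[0.246, -0.969, 0.001], [-0.969, -0.246, 0.0], [0.0, -0.001, -1.0]]
force: [1.3, -0.8, -0.1]
opening: 0.0385
```

```bash
python3 - <<'E'
from h import *
s=arm.get_state(); p=s['tcp_pos'];print(p,s['force'],s['opening'],s['joint_velocities'].round(3))
go((661,77.8,37),-75.8)
E
```

```text
[0.66199227 0.07791058 0.08424403] [ 1.3182858  -0.81362858 -0.09053541] 0.038464918321479934 [ 0.    -0.027 -0.012  0.    -0.004  0.007]
shift [-0.01  0.1   4.72] turn [-0.001 -0.     0.001]
shift [-0.01  0.1   4.72] turn [ 0.00e+00 -1.00e-03 -3.14e+00]
```

>>> step_arm:
  plan:
    - {"wx": 0, "wy": 0, "wz": 0, "dx": 0, "dy": 0.1, "dz": 2, "jaw": 3}
    - {"wx": 0, "wy": 0, "wz": 0, "dx": 0, "dy": 0.1, "dz": 3.5, "jaw": 3}
    - {"wx": 0, "wy": 0, "wz": 0, "dx": 0, "dy": 0.1, "dz": 4.3, "jaw": 3}
    - {"wx": 0, "wy": 0, "wz": 0, "dx": 0, "dy": 0.1, "dz": 4.8, "jaw": 3}
    - {"wx": 0, "wy": 0, "wz": 0, "dx": 0, "dy": 0.1, "dz": 4.8, "jaw": 3}
    - {"wx": 0, "wy": 0, "wz": 0, "dx": 0, "dy": 0.1, "dz": 4.8, "jaw": 3}
    - {"wx": 0, "wy": 0, "wz": 0, "dx": 0, "dy": 0.1, "dz": 4.8, "jaw": 3}
    - {"wx": 0, "wy": 0, "wz": 0, "dx": 0, "dy": 0.1, "dz": 4.8, "jaw": 4.5}
    - {"wx": 0, "wy": 0, "wz": 0, "dx": 0, "dy": 0.1, "dz": 4.8, "jaw": 5.5}
    - {"wx": 0, "wy": 0, "wz": 0, "dx": 0, "dy": 0.1, "dz": 4.8, "jaw": 5.5}
    - {"wx": 0, "wy": 0, "wz": 0, "dx": 0, "dy": 0.1, "dz": 4.8, "jaw": 5.5}
    - {"wx": 0, "wy": 0, "wz": 0, "dx": 0, "dy": 0.1, "dz": 4.8, "jaw": 5.5}
    - {"wx": 0, "wy": 0, "wz": 0, "dx": 0, "dy": 0.1, "dz": 3, "jaw": 5.5}
    - {"wx": 0, "wy": 0, "wz": 0, "dx": 0, "dy": 0.1, "dz": 0, "jaw": 5.5}
    - {"wx": 0, "wy": 0, "wz": 0, "dx": 0, "dy": 0.1, "dz": -4, "jaw": 5.5}
    - {"wx": 0, "wy": 0, "wz": 0, "dx": 0, "dy": 0.1, "dz": -8, "jaw": 6}
    - {"wx": 0, "wy": 0, "wz": 0, "dx": 0, "dy": 0.1, "dz": -12, "jaw": 6}
    - {"wx": 0, "wy": 0, "wz": 0, "dx": 0, "dy": 0.1, "dz": -12, "jaw": 6}
    - {"wx": 0, "wy": 0, "wz": 0, "dx": 0, "dy": 0.1, "dz": -12, "jaw": 6}

```text
t: 14.87
tcp_pos: [0.6619, 0.0777, 0.2064]
ee_rot: [[0.245, -0.969, 0.005], [-0.969, -0.245, 0.0], [0.001, -0.005, -1.0]]
force: [0.3, -0.3, -0.8]
opening: 0.0602
```

```bash
python3 - <<'E'
from h import *
s=arm.get_state(); p=s['tcp_pos'];print(p,s['force'],s['opening'])
v=look('wrist','w10'); C=cloud(v)
m=(C[...,2]>.013)&(C[...,2]<.03)&(np.abs(C[...,0]-.662)<.036)&(np.abs(C[...,1]-.078)<.036)
print('thin',rect(v,cv2.morphologyEx(m.astype(np.uint8),cv2.MORPH_CLOSE,np.ones((3,3))),.018),np.percentile(C[m][:,2],[50,95]))
print(ply(v)); go((466,108,p[2]*1000),2.9)
cv2.imwrite('pics/w10c.png',cv2.resize(v['p'][60:360,180:460],None,fx=1.6,fy=1.6)[...,::-1])
E
```

```text
[0.66192367 0.07771969 0.20635602] [ 0.337568   -0.27349605 -0.83567117] 0.060159034929933186
thin [(array([315., 213.]), 660.9, 78.5, 59.7, 40.1, 14.3)] [0.01486551 0.01990105]
[(array([602., 281.]), 654.8, -196.9, 94.7, 80.2, -1.1), (array([315., 204.]), 662.5, 78.6, 94.4, 77.7, 14.5)]
shift [-7.72 18.14 -0.24] turn [-1.000e-03 -1.000e-03 -1.374e+00]
shift [-7.72 18.14 -0.24] turn [-2.000e-03  1.000e-03  1.768e+00]
```

View pics/w10c.png

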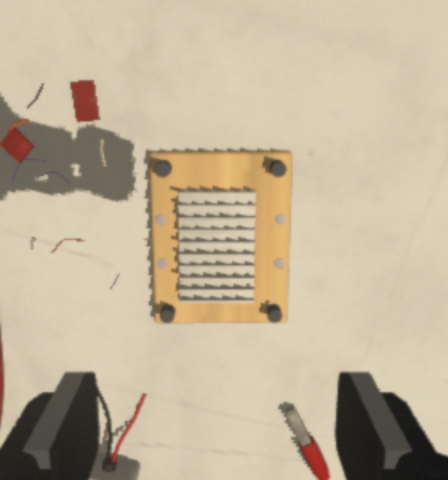

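The thin sink lies centred between the four pins at (661,78.5), 14.3°. Now the tall sink, jaw at about -87°.

>>> step_arm:
  plan:
    - {"wx": 0, "wy": 0, "wz": 0.197, "dx": -7.7, "dy": 18.1, "dz": 0, "jaw": 8.5}
    - {"wx": 0, "wy": 0, "wz": 0.197, "dx": -7.7, "dy": 18.1, "dz": 0, "jaw": 8.5}
    - {"wx": 0, "wy": 0, "wz": 0.197, "dx": -7.7, "dy": 18.1, "dz": 0, "jaw": 8.5}
    - {"wx": 0, "wy": 0, "wz": 0.197, "dx": -7.7, "dy": 18.1, "dz": 0, "jaw": 8.5}
    - {"wx": 0, "wy": 0, "wz": 0.197, "dx": -7.7, "dy": 18.1, "dz": 0, "jaw": 8.5}
    - {"wx": 0, "wy": 0, "wz": 0.197, "dx": -7.7, "dy": 18.1, "dz": 0, "jaw": 8.5}
    - {"wx": 0, "wy": 0, "wz": 0.197, "dx": -7.7, "dy": 18.1, "dz": 0, "jaw": 8.5}
    - {"wx": 0, "wy": 0, "wz": 0.197, "dx": -7.7, "dy": 18.1, "dz": 0, "jaw": 8.5}
    - {"wx": 0, "wy": 0, "wz": 0.197, "dx": -7.7, "dy": 18.1, "dz": 0, "jaw": 8.5}
    - {"wx": 0, "wy": 0, "wz": 0.197, "dx": -7.7, "dy": 18.1, "dz": 0, "jaw": 8.5}

```text
t: 15.75
tcp_pos: [0.4669, 0.1077, 0.2029]
ee_rot: [[0.05, -0.999, -0.0], [-0.999, -0.05, -0.0], [0.0, 0.0, -1.0]]
force: [-0.5, -0.6, 0.1]
opening: 0.0849
```

```bash
python3 - <<'E'
from h import *
s=arm.get_state(); p=s['tcp_pos'];print(p,s['force'],s['opening'],s['joint_velocities'].round(3))
for tag in('w11','w12'): v=look('wrist',tag)
C=cloud(v); box=(np.abs(C[...,0]-.466)<.1)&(np.abs(C[...,1]-.108)<.06)
for n,lo,hi,z in(('tall',.036,.066,.056),('drv',.02,.036,.028)):
    m=((C[...,2]>lo)&(C[...,2]<hi)&box).astype(np.uint8); print(n,rect(v,cv2.morphologyEx(m,cv2.MORPH_CLOSE if n=='tall' else cv2.MORPH_OPEN,np.ones((5,5))),z),np.percentile(C[m>0][:,2],[50,95]))
s=arm.get_state(); print(s['tcp_pos'],s['joint_velocities'].round(3)); go((466,108,57),-87.1)
cv2.imwrite('pics/w12c.png',cv2.resize(v['p'][40:360,160:480],None,fx=1.6,fy=1.6)[...,::-1])
E
```

```text
[0.46690234 0.10774796 0.20285477] [-0.48472973 -0.59644356  0.06936838] 0.08486724029365511 [-0.    -0.005  0.     0.001  0.002  0.001]
tall [(array([318., 223.]), 467.5, 107.0, 61.6, 50.0, 2.9)] [0.05112707 0.05791052]
drv [(array([317., 272.]), 417.5, 105.3, 35.9, 14.4, -87.1), (array([320., 168.]), 505.5, 106.9, 36.0, 22.0, -87.1)] [0.0298119  0.03443213]
[0.46663806 0.10773764 0.20295428] [ 0.002 -0.005  0.004 -0.     0.002 -0.   ]
shift [-0.03  0.06 14.6 ] turn [ 0. -0. -0.]
shift [-0.03  0.06 14.6 ] turn [-0.000e+00 -1.000e-03  3.141e+00]
```

View pics/w12c.png

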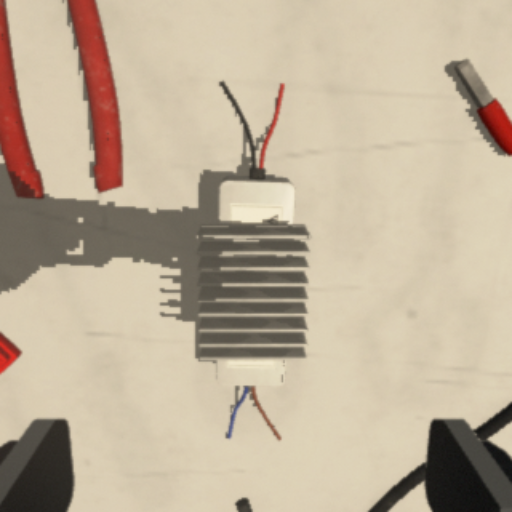

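The tall sink is clear: 62x50 mm at (467.5,107), 2.9°, fins up on the driver. The tool is already aligned, so descend and grip.

>>> step_arm:
  plan:
    - {"wx": 0, "wy": 0, "wz": 0, "dx": 0, "dy": 0, "dz": 4, "jaw": 8.5}
    - {"wx": 0, "wy": 0, "wz": 0, "dx": 0, "dy": 0, "dz": 8, "jaw": 8.5}
    - {"wx": 0, "wy": 0, "wz": 0, "dx": 0, "dy": 0, "dz": 12, "jaw": 8.5}
    - {"wx": 0, "wy": 0, "wz": 0, "dx": 0, "dy": 0, "dz": 14, "jaw": 8.5}
    - {"wx": 0, "wy": 0, "wz": 0, "dx": 0, "dy": 0, "dz": 14.7, "jaw": 8.5}
    - {"wx": 0, "wy": 0, "wz": 0, "dx": 0, "dy": 0, "dz": 14.7, "jaw": 8.5}
    - {"wx": 0, "wy": 0, "wz": 0, "dx": 0, "dy": 0, "dz": 14.7, "jaw": 7}
    - {"wx": 0, "wy": 0, "wz": 0, "dx": 0, "dy": 0, "dz": 14.7, "jaw": 6}
    - {"wx": 0, "wy": 0, "wz": 0, "dx": 0, "dy": 0, "dz": 14.7, "jaw": 5.5}
    - {"wx": 0, "wy": 0, "wz": 0, "dx": 0, "dy": 0, "dz": 14.7, "jaw": 4}
    - {"wx": 0, "wy": 0, "wz": 0, "dx": 0, "dy": 0, "dz": 14.7, "jaw": 4}
    - {"wx": 0, "wy": 0, "wz": 0, "dx": 0, "dy": 0, "dz": 14.7, "jaw": 4}
    - {"wx": 0, "wy": 0, "wz": 0, "dx": 0, "dy": 0, "dz": 14.7, "jaw": 4}
  grip_force: 40

```text
t: 16.93
tcp_pos: [0.4671, 0.108, 0.0578]
ee_rot: [[0.051, -0.999, 0.003], [-0.999, -0.051, 0.0], [-0.0, -0.003, -1.0]]
force: [-0.9, -0.4, 13.1]
opening: 0.0493
```

>>> step_arm:
  plan:
    - {"wx": 0, "wy": 0, "wz": 0, "dx": 0, "dy": 0, "dz": -0.3, "jaw": 4}
    - {"wx": 0, "wy": 0, "wz": 0, "dx": 0, "dy": 0, "dz": -1, "jaw": 4}
    - {"wx": 0, "wy": 0, "wz": 0, "dx": 0, "dy": 0, "dz": -3, "jaw": 4}
    - {"wx": 0, "wy": 0, "wz": 0, "dx": 0, "dy": 0, "dz": -6, "jaw": 4}
    - {"wx": 0, "wy": 0, "wz": 0, "dx": 0, "dy": 0, "dz": -10, "jaw": 4}
    - {"wx": 0, "wy": 0, "wz": 0, "dx": 0, "dy": 0, "dz": -14, "jaw": 4}
    - {"wx": 0, "wy": 0, "wz": 0, "dx": 0, "dy": 0, "dz": -14, "jaw": 4}
    - {"wx": 0, "wy": 0, "wz": 0, "dx": 0, "dy": 0, "dz": -14, "jaw": 4}
    - {"wx": 0, "wy": 0, "wz": 0, "dx": 0, "dy": 0, "dz": -14, "jaw": 4}

```text
t: 17.68
tcp_pos: [0.4659, 0.1079, 0.1968]
ee_rot: [[0.051, -0.999, 0.001], [-0.999, -0.051, 0.0], [-0.0, -0.001, -1.0]]
force: [-0.2, 0.5, -1.4]
opening: 0.0495
```

```bash
python3 - <<'E'
from h import *
s=arm.get_state(); p=s['tcp_pos'];print(p,s['force'],s['opening'],s['joint_velocities'].round(3))
v=look('wrist','w13'); T=held(v,p[2]-.045,p[2]+.02); T=T[np.abs(T[:,0])<22]
print(len(T),np.percentile(T[:,1],[.5,2,50,98,99.5]).round(1),np.percentile(T[:,2],[5,50,95]).round(1))
for y in(-25,-10,0,10,20): t=T[np.abs(T[:,1]-y)<4]; print(y,[np.percentile(q[:,2],10).round(1) for q in(t[t[:,0]<-5],t[t[:,0]>5]) if len(q)])
C=cloud(v); b=(C[...,2]>.018)&(C[...,2]<.038)&(np.abs(C[...,0]-.466)<.1)&(np.abs(C[...,1]-.108)<.06)
print('drv',rect(v,b,.028))
go((654,-200,p[2]*1000),-91.4); go((654,-200,p[2]*1000),88.6)
E
```

```text
[0.46593808 0.10785672 0.19682026] [-0.15128648  0.47526457 -1.38704231] 0.04953077384513686 [ 0.     0.034  0.016 -0.    -0.007 -0.001]
20075 [-29.2 -29.   -6.6  29.5  30.2] [-0.7  3.6 17.3]
-25 [np.float64(-0.2), np.float64(-0.3)]
-10 [np.float64(-0.3), np.float64(-0.3)]
0 [np.float64(-0.6), np.float64(-0.6)]
10 [np.float64(0.3), np.float64(0.5)]
20 [np.float64(-0.6), np.float64(-0.7)]
drv [(array([319., 193.]), 485.7, 106.7, 71.7, 36.1, 1.1)]
shift [ 31.69 -17.27  -0.09] turn [ 0.001 -0.     0.075]
shift [ 31.69 -17.27  -0.09] turn [ 0.000e+00  1.000e-03 -3.066e+00]
shift [ 31.69 -17.27  -0.09] turn [ 0.000e+00  1.000e-03 -3.066e+00]
shift [ 31.69 -17.27  -0.09] turn [ 0.001 -0.     0.075]
```

>>> step_arm:
  plan:
    - {"wx": 0, "wy": 0, "wz": 0.075, "dx": 31.6, "dy": -17.3, "dz": 0, "jaw": 4}
    - {"wx": 0, "wy": 0, "wz": 0.075, "dx": 31.6, "dy": -17.3, "dz": 0, "jaw": 4}
    - {"wx": 0, "wy": 0, "wz": 0.075, "dx": 31.6, "dy": -17.3, "dz": 0, "jaw": 4}
    - {"wx": 0, "wy": 0, "wz": 0.075, "dx": 31.6, "dy": -17.3, "dz": 0, "jaw": 4}
    - {"wx": 0, "wy": 0, "wz": 0.075, "dx": 31.6, "dy": -17.3, "dz": 0, "jaw": 4}
    - {"wx": 0, "wy": 0, "wz": 0.075, "dx": 31.6, "dy": -17.3, "dz": 0, "jaw": 4}
    - {"wx": 0, "wy": 0, "wz": 0.075, "dx": 31.6, "dy": -17.3, "dz": 0, "jaw": 4}
    - {"wx": 0, "wy": 0, "wz": 0.075, "dx": 31.6, "dy": -17.3, "dz": 0, "jaw": 4}
    - {"wx": 0, "wy": 0, "wz": 0.075, "dx": 31.6, "dy": -17.3, "dz": 0, "jaw": 4}
    - {"wx": 0, "wy": 0, "wz": 0.075, "dx": 31.6, "dy": -17.3, "dz": 0, "jaw": 4}
    - {"wx": 0, "wy": 0, "wz": 0.075, "dx": 31.6, "dy": -17.3, "dz": 0, "jaw": 4}
    - {"wx": 0, "wy": 0, "wz": 0.075, "dx": 31.6, "dy": -17.3, "dz": 3, "jaw": 4}
    - {"wx": 0, "wy": 0, "wz": 0.075, "dx": 31.6, "dy": -17.3, "dz": 6, "jaw": 4}
    - {"wx": 0, "wy": 0, "wz": 0.075, "dx": 31.6, "dy": -17.3, "dz": 9, "jaw": 4}
    - {"wx": 0, "wy": 0, "wz": 0.075, "dx": 31.6, "dy": -17.3, "dz": 12, "jaw": 4}
    - {"wx": 0, "wy": 0, "wz": 0.075, "dx": 31.6, "dy": -17.3, "dz": 12, "jaw": 4}
    - {"wx": 0, "wy": 0, "wz": 0.075, "dx": 31.6, "dy": -17.3, "dz": 12, "jaw": 4}
    - {"wx": 0, "wy": 0, "wz": 0.075, "dx": 31.6, "dy": -17.3, "dz": 12, "jaw": 4}

```text
t: 19.23
tcp_pos: [0.6552, -0.1984, 0.0773]
ee_rot: [[-0.024, -1.0, 0.0], [-1.0, 0.024, -0.0], [0.0, -0.0, -1.0]]
force: [-0.1, 0.5, -0.1]
opening: 0.0494
```

```bash
python3 - <<'E'
from h import *
s=arm.get_state(); p=s['tcp_pos'];print(p,s['force'],s['opening'],s['joint_velocities'].round(3))
v=load('top0'); hsv=cv2.cvtColor(v['p'],cv2.COLOR_RGB2HSV)
for nm,(x0,y0,x1,y1),z in(('tall',(371,206,398,246),.02),('drv',(380,274,411,332),.018)):
    m=np.zeros((480,640),np.uint8); m[y0:y1,x0:x1]=hsv[y0:y1,x0:x1,2]<80
    n,l,st,c=cv2.connectedComponentsWithStats(m); print(nm,[(ray(v,c[i],z)[0,:2]*1000).round(1).tolist()+[int(st[i,4])] for i in range(1,n)])
go((654,-199.5,37.5),-91.4)
E
```

```text
[ 0.6551739  -0.19844613  0.07732699] [-0.10370591  0.48609639 -0.12000343] 0.04937645027250905 [-0.005 -0.024 -0.017  0.    -0.004 -0.   ]
tall [[694.5, -196.7, 46], [612.9, -196.7, 60]]
drv [[521.1, -195.2, 15], [528.1, -208.8, 2], [524.8, -228.5, 14], [457.9, -186.3, 22], [422.0, -192.2, 1], [398.6, -246.1, 15], [394.4, -211.7, 16]]
shift [0.11 0.12 3.98] turn [-0.    -0.     0.001]
shift [0.11 0.12 3.98] turn [ 0.    -0.    -3.141]
```

Wall centres give nest_tall at (653.7,-197); block centres give nest_driver at (459.7,-220.4), 7.65° (spacing 128 as it should be). Lower and release.

>>> step_arm:
  plan:
    - {"wx": 0, "wy": 0, "wz": 0, "dx": 0, "dy": 0.1, "dz": 2, "jaw": 4}
    - {"wx": 0, "wy": 0, "wz": 0, "dx": 0, "dy": 0.1, "dz": 3, "jaw": 4}
    - {"wx": 0, "wy": 0, "wz": 0, "dx": 0, "dy": 0.1, "dz": 3.6, "jaw": 4}
    - {"wx": 0, "wy": 0, "wz": 0, "dx": 0, "dy": 0.1, "dz": 3.9, "jaw": 4}
    - {"wx": 0, "wy": 0, "wz": 0, "dx": 0, "dy": 0.1, "dz": 4, "jaw": 4}
    - {"wx": 0, "wy": 0, "wz": 0, "dx": 0, "dy": 0.1, "dz": 4, "jaw": 4}
    - {"wx": 0, "wy": 0, "wz": 0, "dx": 0, "dy": 0.1, "dz": 4, "jaw": 4}
    - {"wx": 0, "wy": 0, "wz": 0, "dx": 0, "dy": 0.1, "dz": 4, "jaw": 5.5}
    - {"wx": 0, "wy": 0, "wz": 0, "dx": 0, "dy": 0.1, "dz": 4, "jaw": 6.5}
    - {"wx": 0, "wy": 0, "wz": 0, "dx": 0, "dy": 0.1, "dz": 4, "jaw": 6.5}
    - {"wx": 0, "wy": 0, "wz": 0, "dx": 0, "dy": 0.1, "dz": 4, "jaw": 6.5}
    - {"wx": 0, "wy": 0, "wz": 0, "dx": 0, "dy": 0.1, "dz": 4, "jaw": 6.5}
    - {"wx": 0, "wy": 0, "wz": 0, "dx": 0, "dy": 0.1, "dz": 2, "jaw": 6.5}
    - {"wx": 0, "wy": 0, "wz": 0, "dx": 0, "dy": 0.1, "dz": -1, "jaw": 6.5}
    - {"wx": 0, "wy": 0, "wz": 0, "dx": 0, "dy": 0.1, "dz": -5, "jaw": 6.5}
    - {"wx": 0, "wy": 0, "wz": 0, "dx": 0, "dy": 0.1, "dz": -9, "jaw": 6.5}
    - {"wx": 0, "wy": 0, "wz": 0, "dx": 0, "dy": 0.1, "dz": -13, "jaw": 6.5}
    - {"wx": 0, "wy": 0, "wz": 0, "dx": 0, "dy": 0.1, "dz": -13, "jaw": 6.5}
    - {"wx": 0, "wy": 0, "wz": 0, "dx": 0, "dy": 0.1, "dz": -13, "jaw": 6.5}

```text
t: 20.82
tcp_pos: [0.6553, -0.1993, 0.2094]
ee_rot: [[-0.024, -1.0, 0.005], [-1.0, 0.024, -0.002], [0.002, -0.005, -1.0]]
force: [-0.1, 1.0, -1.4]
opening: 0.0649
```

```bash
python3 - <<'E'
from h import *
s=arm.get_state(); p=s['tcp_pos'];print(p,s['force'],s['opening'])
v=look('wrist','w14'); C=cloud(v)
m=((C[...,2]>.024)&(C[...,2]<.05)&(np.abs(C[...,0]-.654)<.036)&(np.abs(C[...,1]+.2)<.036)).astype(np.uint8)
print('tall',rect(v,cv2.morphologyEx(m,cv2.MORPH_CLOSE,np.ones((5,5))),.036),np.percentile(C[m>0][:,2],[50,95]))
print(ply(v)); go((466,107,p[2]*1000),-87.1)
cv2.imwrite('pics/w14c.png',cv2.resize(v['p'][60:360,180:460],None,fx=1.6,fy=1.6)[...,::-1])
E
```

```text
[ 0.6553361  -0.19934854  0.209431  ] [-0.09968107  1.00485374 -1.43000186] 0.0648933379255304
tall [(array([315., 218.]), 653.8, -198.1, 60.6, 49.9, -1.4)] [0.03377381 0.03805989]
[(array([339., 377.]), 479.4, -218.0, 104.7, 66.8, 7.8), (array([492., 314.]), 542.0, -358.8, 95.5, 48.0, -3.6), (array([314., 202.]), 654.4, -197.5, 93.7, 74.5, -1.4)]
shift [-30.14  19.56  -0.26] turn [-0.002 -0.001 -0.075]
shift [-30.14  19.56  -0.26] turn [-1.000e-03  3.000e-03  3.067e+00]
```

View pics/w14c.png

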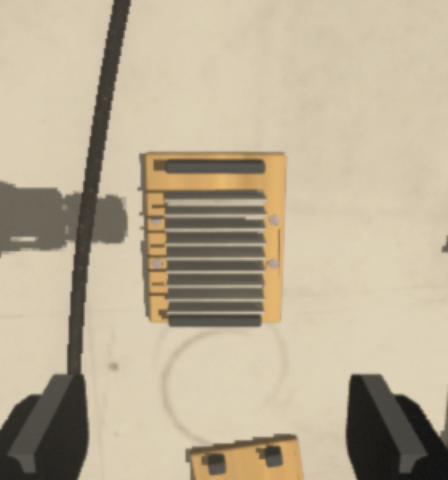

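The tall sink lies between the two end walls, at (653.8,-198.1) against the plate's (654.4,-197.5), top ~36 mm. Now the driver.

>>> step_arm:
  plan:
    - {"wx": 0, "wy": 0, "wz": -0.075, "dx": -30.1, "dy": 19.5, "dz": 0, "jaw": 8}
    - {"wx": 0, "wy": 0, "wz": -0.075, "dx": -30.1, "dy": 19.5, "dz": 0, "jaw": 8}
    - {"wx": 0, "wy": 0, "wz": -0.075, "dx": -30.1, "dy": 19.5, "dz": 0, "jaw": 8}
    - {"wx": 0, "wy": 0, "wz": -0.075, "dx": -30.1, "dy": 19.5, "dz": 0, "jaw": 8}
    - {"wx": 0, "wy": 0, "wz": -0.075, "dx": -30.1, "dy": 19.5, "dz": 0, "jaw": 8}
    - {"wx": 0, "wy": 0, "wz": -0.075, "dx": -30.1, "dy": 19.5, "dz": 0, "jaw": 8}
    - {"wx": 0, "wy": 0, "wz": -0.075, "dx": -30.1, "dy": 19.5, "dz": 0, "jaw": 8}
    - {"wx": 0, "wy": 0, "wz": -0.075, "dx": -30.1, "dy": 19.5, "dz": 0, "jaw": 8}
    - {"wx": 0, "wy": 0, "wz": -0.075, "dx": -30.1, "dy": 19.5, "dz": 0, "jaw": 8}
    - {"wx": 0, "wy": 0, "wz": -0.075, "dx": -30.1, "dy": 19.5, "dz": 0, "jaw": 8}
    - {"wx": 0, "wy": 0, "wz": -0.075, "dx": -30.1, "dy": 19.5, "dz": 0, "jaw": 8}
    - {"wx": 0, "wy": 0, "wz": -0.075, "dx": -30.1, "dy": 19.5, "dz": 0, "jaw": 8}
    - {"wx": 0, "wy": 0, "wz": -0.075, "dx": -30.1, "dy": 19.5, "dz": 0, "jaw": 8}

```text
t: 21.95
tcp_pos: [0.4666, 0.106, 0.2058]
ee_rot: [[0.05, -0.999, -0.001], [-0.999, -0.05, -0.0], [0.0, 0.001, -1.0]]
force: [0.8, 0.6, 0.3]
opening: 0.0801
```

```bash
python3 - <<'E'
from h import *
s=arm.get_state(); p=s['tcp_pos'];print(p,s['force'],s['opening'],s['joint_velocities'].round(3))
v=look('wrist','w15'); C=cloud(v); b=((C[...,2]>.018)&(C[...,2]<.04)&(np.abs(C[...,0]-.466)<.1)&(np.abs(C[...,1]-.108)<.06)).astype(np.uint8)
print('drv',rect(v,cv2.morphologyEx(b,cv2.MORPH_OPEN,np.ones((5,5))),.028),np.median(C[b>0][:,2]))
go((466,107,32),-87.1)
E
```

```text
[0.46661207 0.10603861 0.20577589] [0.82425918 0.60055355 0.32653347] 0.08009015298793308 [-0.009 -0.001 -0.002  0.003  0.002  0.001]
drv [(array([317., 211.]), 465.9, 106.3, 110.7, 36.1, 1.1)] 0.029681620283550068
shift [-0.12  0.05 17.39] turn [ 0.001 -0.    -0.001]
shift [-0.12  0.05 17.39] turn [-0.000e+00 -1.000e-03  3.141e+00]
```

>>> step_arm:
  plan:
    - {"wx": 0, "wy": 0, "wz": 0, "dx": 0, "dy": 0.1, "dz": 4, "jaw": 7.5}
    - {"wx": 0, "wy": 0, "wz": 0, "dx": 0, "dy": 0.1, "dz": 8, "jaw": 7.5}
    - {"wx": 0, "wy": 0, "wz": 0, "dx": 0, "dy": 0.1, "dz": 12, "jaw": 7.5}
    - {"wx": 0, "wy": 0, "wz": 0, "dx": 0, "dy": 0.1, "dz": 15.5, "jaw": 7.5}
    - {"wx": 0, "wy": 0, "wz": 0, "dx": 0, "dy": 0.1, "dz": 17, "jaw": 7.5}
    - {"wx": 0, "wy": 0, "wz": 0, "dx": 0, "dy": 0.1, "dz": 17.4, "jaw": 7.5}
    - {"wx": 0, "wy": 0, "wz": 0, "dx": 0, "dy": 0.1, "dz": 17.4, "jaw": 7.5}
    - {"wx": 0, "wy": 0, "wz": 0, "dx": 0, "dy": 0.1, "dz": 17.4, "jaw": 6}
    - {"wx": 0, "wy": 0, "wz": 0, "dx": 0, "dy": 0.1, "dz": 17.4, "jaw": 5}
    - {"wx": 0, "wy": 0, "wz": 0, "dx": 0, "dy": 0.1, "dz": 17.4, "jaw": 4}
    - {"wx": 0, "wy": 0, "wz": 0, "dx": 0, "dy": 0.1, "dz": 17.4, "jaw": 2.5}
    - {"wx": 0, "wy": 0, "wz": 0, "dx": 0, "dy": 0.1, "dz": 17.4, "jaw": 2.5}
    - {"wx": 0, "wy": 0, "wz": 0, "dx": 0, "dy": 0.1, "dz": 17.4, "jaw": 2.5}
    - {"wx": 0, "wy": 0, "wz": 0, "dx": 0, "dy": 0.1, "dz": 17.4, "jaw": 2.5}
    - {"wx": 0, "wy": 0, "wz": 0, "dx": 0, "dy": 0.1, "dz": 17.4, "jaw": 2.5}
  grip_force: 60

```text
t: 23.25
tcp_pos: [0.4662, 0.1068, 0.0338]
ee_rot: [[0.051, -0.999, 0.003], [-0.999, -0.051, 0.0], [-0.0, -0.003, -1.0]]
force: [-2.5, -1.7, 16.0]
opening: 0.0347
```

>>> step_arm:
  plan:
    - {"wx": 0, "wy": 0, "wz": 0, "dx": 0, "dy": 0, "dz": -0.3, "jaw": 2.5}
    - {"wx": 0, "wy": 0, "wz": 0, "dx": 0, "dy": 0, "dz": -1, "jaw": 2.5}
    - {"wx": 0, "wy": 0, "wz": 0, "dx": 0, "dy": 0, "dz": -3, "jaw": 2.5}
    - {"wx": 0, "wy": 0, "wz": 0, "dx": 0, "dy": 0, "dz": -6, "jaw": 2.5}
    - {"wx": 0, "wy": 0, "wz": 0, "dx": 0, "dy": 0, "dz": -10, "jaw": 2.5}
    - {"wx": 0, "wy": 0, "wz": 0, "dx": 0, "dy": 0, "dz": -14, "jaw": 2.5}
    - {"wx": 0, "wy": 0, "wz": 0, "dx": 0, "dy": 0, "dz": -14, "jaw": 2.5}
    - {"wx": 0, "wy": 0, "wz": 0, "dx": 0, "dy": 0, "dz": -14, "jaw": 2.5}
    - {"wx": 0, "wy": 0, "wz": 0, "dx": 0, "dy": 0, "dz": -14, "jaw": 2.5}

```text
t: 24.0
tcp_pos: [0.465, 0.1067, 0.1726]
ee_rot: [[0.051, -0.999, 0.001], [-0.999, -0.051, 0.0], [-0.0, -0.001, -1.0]]
force: [-0.3, 0.1, -3.6]
opening: 0.0346
```

```bash
python3 - <<'E'
from h import *
s=arm.get_state(); p=s['tcp_pos'];print(p,s['force'],s['opening'],s['joint_velocities'].round(3))
v=look('wrist','w16'); T=held(v,p[2]-.045,p[2]+.02); T=T[np.abs(T[:,0])<14]
print(len(T),np.percentile(T[:,1],[.5,2,50,98,99.5]).round(1),np.percentile(T[:,2],[5,50,95]).round(1))
for y in(-45,-25,0,20,40): t=T[np.abs(T[:,1]-y)<4]; print(y,[np.percentile(q[:,2],20).round(1) for q in(t[t[:,0]<-5],t[t[:,0]>5]) if len(q)])
q=s['joint_positions']; print(q.round(2)); go((459.7,-221,p[2]*1000),-82.35)
E
```

```text
[0.46499495 0.10666857 0.17259675] [-0.26931504  0.08252219 -3.57081836] 0.034611584420464435 [-0.     0.036  0.013 -0.001 -0.006  0.001]
19536 [-77.2 -69.1 -16.6  38.3  40.6] [ 2.4  3.4 19.7]
-45 [np.float64(3.0), np.float64(3.0)]
-25 [np.float64(2.8), np.float64(2.8)]
0 [np.float64(2.8), np.float64(2.8)]
20 [np.float64(2.8), np.float64(2.8)]
40 [np.float64(2.8), np.float64(2.9)]
[0.16 0.36 2.07 0.   0.71 1.68]
shift [32.69  2.14 -0.08] turn [ 0.001 -0.    -0.083]
shift [32.69  2.14 -0.08] turn [-0.000e+00 -2.000e-03  3.059e+00]
```

View pics/w16.png

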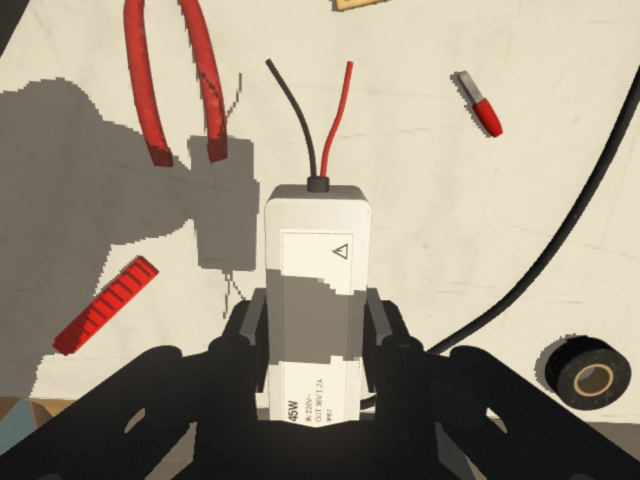

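The driver is held level, label up, with its far body end at row ~187. I'll check the offset along y while going to nest_driver.

```bash
python3 - <<'E'
from h import *
v=load('w16'); T=held(v,.12,.19); 
for x in(-14,-11,11,14): t=T[(np.abs(T[:,0]-x)<2)]; t=t[t[:,2]<12]; print(x,t[:,1].min().round(1))
E
```

```text
-14 -50.6
-11 -50.7
11 -50.3
14 -50.2
```

>>> step_arm:
  plan:
    - {"wx": 0, "wy": 0, "wz": -0.083, "dx": 32.7, "dy": 2.1, "dz": 0, "jaw": 2.5}
    - {"wx": 0, "wy": 0, "wz": -0.083, "dx": 32.7, "dy": 2.1, "dz": 0, "jaw": 2.5}
    - {"wx": 0, "wy": 0, "wz": -0.083, "dx": 32.7, "dy": 2.1, "dz": 0, "jaw": 2.5}
    - {"wx": 0, "wy": 0, "wz": -0.083, "dx": 32.7, "dy": 2.1, "dz": 0, "jaw": 2.5}
    - {"wx": 0, "wy": 0, "wz": -0.083, "dx": 32.7, "dy": 2.1, "dz": 0, "jaw": 2.5}
    - {"wx": 0, "wy": 0, "wz": -0.083, "dx": 32.7, "dy": 2.1, "dz": 0, "jaw": 2.5}
    - {"wx": 0, "wy": 0, "wz": -0.083, "dx": 32.7, "dy": 2.1, "dz": 0, "jaw": 2.5}
    - {"wx": 0, "wy": 0, "wz": -0.083, "dx": 32.7, "dy": 2.1, "dz": 0, "jaw": 2.5}
    - {"wx": 0, "wy": 0, "wz": -0.083, "dx": 32.7, "dy": 2.1, "dz": 0, "jaw": 2.5}
    - {"wx": 0, "wy": 0, "wz": -0.083, "dx": 32.7, "dy": 2.1, "dz": 0, "jaw": 2.5}
    - {"wx": 0, "wy": 0, "wz": -0.083, "dx": 32.7, "dy": 2.1, "dz": 3, "jaw": 2.5}
    - {"wx": 0, "wy": 0, "wz": -0.083, "dx": 32.7, "dy": 2.1, "dz": 6, "jaw": 2.5}
    - {"wx": 0, "wy": 0, "wz": -0.083, "dx": 32.7, "dy": 2.1, "dz": 9, "jaw": 2.5}
    - {"wx": 0, "wy": 0, "wz": -0.083, "dx": 32.7, "dy": 2.1, "dz": 10, "jaw": 2.5}
    - {"wx": 0, "wy": 0, "wz": -0.083, "dx": 32.7, "dy": 2.1, "dz": 10, "jaw": 2.5}
    - {"wx": 0, "wy": 0, "wz": -0.083, "dx": 32.7, "dy": 2.1, "dz": 10, "jaw": 2.5}
    - {"wx": 0, "wy": 0, "wz": -0.083, "dx": 32.7, "dy": 2.1, "dz": 10, "jaw": 2.5}

```text
t: 25.47
tcp_pos: [0.4615, -0.2208, 0.0733]
ee_rot: [[0.134, -0.991, 0.001], [-0.991, -0.134, -0.0], [0.001, -0.001, -1.0]]
force: [0.8, 0.1, -1.8]
opening: 0.0348
```

```bash
python3 - <<'E'
from h import *
s=arm.get_state(); print(s['tcp_pos'],s['force'],s['opening'],s['joint_velocities'].round(3))
go((459.7,-220.5,40.5),-82.35)
E
```

```text
[ 0.46151093 -0.22082788  0.07332981] [ 0.84985385  0.05362517 -1.84727621] 0.034804390850811155 [-0.004 -0.017 -0.003  0.    -0.005 -0.001]
shift [-0.06  0.18  3.28] turn [-0.001 -0.001  0.001]
shift [-0.06  0.18  3.28] turn [ 1.000e-03 -1.000e-03 -3.141e+00]
```

>>> step_arm:
  plan:
    - {"wx": 0, "wy": 0, "wz": 0, "dx": 0, "dy": 0, "dz": 1.5, "jaw": 2.5}
    - {"wx": 0, "wy": 0, "wz": 0, "dx": 0, "dy": 0, "dz": 2.5, "jaw": 2.5}
    - {"wx": 0, "wy": 0, "wz": 0, "dx": 0, "dy": 0, "dz": 3, "jaw": 2.5}
    - {"wx": 0, "wy": 0, "wz": 0, "dx": 0, "dy": 0, "dz": 3.2, "jaw": 2.5}
    - {"wx": 0, "wy": 0, "wz": 0, "dx": 0, "dy": 0, "dz": 3.2, "jaw": 2.5}
    - {"wx": 0, "wy": 0, "wz": 0, "dx": 0, "dy": 0, "dz": 3.2, "jaw": 2.5}
    - {"wx": 0, "wy": 0, "wz": 0, "dx": 0, "dy": 0, "dz": 3.2, "jaw": 2.5}

```text
t: 26.05
tcp_pos: [0.4612, -0.2211, 0.0416]
ee_rot: [[0.133, -0.991, 0.001], [-0.991, -0.133, -0.0], [0.001, -0.001, -1.0]]
force: [-2.8, 3.2, 15.9]
opening: 0.0347
```

Contact (16 N up). Release and rise.

>>> step_arm:
  plan:
    - {"wx": 0, "wy": 0, "wz": 0, "dx": 0, "dy": 0, "dz": -0.05, "jaw": 2.5}
    - {"wx": 0, "wy": 0, "wz": 0, "dx": 0, "dy": 0, "dz": -0.05, "jaw": 4}
    - {"wx": 0, "wy": 0, "wz": 0, "dx": 0, "dy": 0, "dz": -0.05, "jaw": 5.5}
    - {"wx": 0, "wy": 0, "wz": 0, "dx": 0, "dy": 0, "dz": -0.05, "jaw": 5.5}
    - {"wx": 0, "wy": 0, "wz": 0, "dx": 0, "dy": 0, "dz": -0.05, "jaw": 5.5}
    - {"wx": 0, "wy": 0, "wz": 0, "dx": 0, "dy": 0, "dz": -0.05, "jaw": 5.5}
    - {"wx": 0, "wy": 0, "wz": 0, "dx": 0, "dy": 0, "dz": -2, "jaw": 5.5}
    - {"wx": 0, "wy": 0, "wz": 0, "dx": 0, "dy": 0, "dz": -5, "jaw": 5.5}
    - {"wx": 0, "wy": 0, "wz": 0, "dx": 0, "dy": 0, "dz": -9, "jaw": 5.5}
    - {"wx": 0, "wy": 0, "wz": 0, "dx": 0, "dy": 0, "dz": -13, "jaw": 5.5}
    - {"wx": 0, "wy": 0, "wz": 0, "dx": 0, "dy": 0, "dz": -17, "jaw": 5.5}
    - {"wx": 0, "wy": 0, "wz": 0, "dx": 0, "dy": 0, "dz": -21, "jaw": 5.5}
    - {"wx": 0, "wy": 0, "wz": 0, "dx": 0, "dy": 0, "dz": -21, "jaw": 5.5}
    - {"wx": 0, "wy": 0, "wz": 0, "dx": 0, "dy": 0, "dz": -21, "jaw": 5.5}
    - {"wx": 0, "wy": 0, "wz": 0, "dx": 0, "dy": 0, "dz": -21, "jaw": 5.5}

```text
t: 27.3
tcp_pos: [0.4607, -0.2208, 0.2501]
ee_rot: [[0.133, -0.991, 0.0], [-0.991, -0.133, -0.0], [0.0, -0.0, -1.0]]
force: [0.0, 0.4, -0.4]
opening: 0.0549
```

```bash
python3 - <<'E'
from h import *
s=arm.get_state(); p=s['tcp_pos'];print(s['t'],p,s['force'],s['opening'])
v=look('wrist','w17'); C=cloud(v)
def part(n,c,lo,hi,z,r,k=cv2.MORPH_CLOSE):
    m=((C[...,2]>lo)&(C[...,2]<hi)&(np.hypot(C[...,0]-c[0],C[...,1]-c[1])<r)).astype(np.uint8)
    print(n,rect(v,cv2.morphologyEx(m,k,np.ones((5,5))),z),np.percentile(C[m>0][:,2],[50,95]).round(4))
part('drv',(.46,-.22),.027,.046,.036,.09,cv2.MORPH_OPEN); part('strip',(.516,-.36),.019,.034,.024,.06); part('tall',(.654,-.198),.024,.05,.036,.045)
print(ply(v))
cv2.imwrite('pics/w17c.png',v['p'][...,::-1])
E
```

```text
27.3 [ 0.4606628  -0.22083356  0.25013613] [ 0.00285341  0.42829752 -0.44115777] 0.05485337214646903
drv [(array([316., 204.]), 458.6, -220.7, 105.5, 35.9, 6.9)] [0.0377 0.0389]
strip [(array([477., 160.]), 516.2, -357.6, 107.1, 19.9, -3.8)] [0.0251 0.0267]
tall [(array([312.,  12.]), 610.7, -197.3, 43.8, 4.9, 88.7)] [0.0251 0.0348]
[(array([ 30., 344.]), 260.9, 62.9, 98.4, 55.7, -72.6), (array([293., 215.]), 445.1, -196.3, 117.9, 12.1, 6.3), (array([318., 175.]), 471.0, -219.0, 163.0, 66.8, 7.8), (array([468., 160.]), 513.3, -353.6, 150.0, 53.8, -3.7), (array([316.,  14.]), 614.2, -197.2, 76.3, 25.5, -82.3)]
```

View pics/w17c.png

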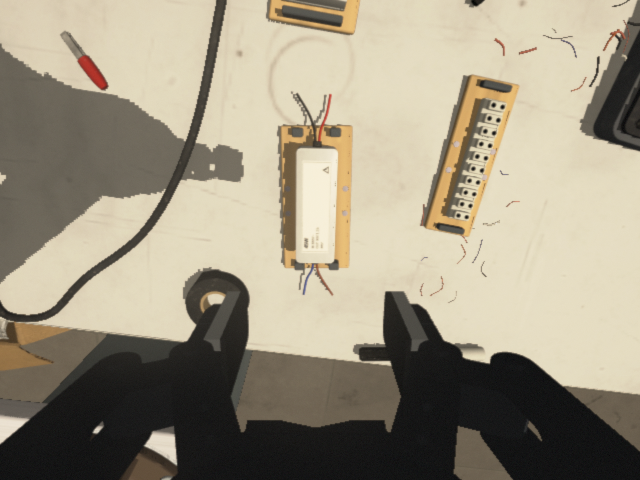

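The driver lies between its four blocks, label up, at (458.6,-220.7), 6.9°, top ~36 mm. The strip looks off-centre to the right, perhaps only parallax, so I'll check it against its walls.

```bash
python3 - <<'E'
from h import *
for tag,box in(('w17',(425,75,518,236)),('top0',(438,250,462,309))):
    v=load(tag); hsv=cv2.cvtColor(v['p'],cv2.COLOR_RGB2HSV); m=np.zeros((480,640),np.uint8); x0,y0,x1,y1=box
    m[y0:y1,x0:x1]=hsv[y0:y1,x0:x1,2]<75
    n,l,st,c=cv2.connectedComponentsWithStats(m); g=[i for i in range(1,n) if st[i,4]>15]; w=[ray(v,c[i],.014)[0,:2]*1000 for i in g]; print(tag,np.round(w,1).tolist(),[int(st[i,4]) for i in g])
v=look('top','t18'); C=cloud(v)
for n,c,lo,hi,z,r in(('thin',(.662,.078),.013,.03,.018,.033),('strip',(.516,-.36),.017,.034,.024,.06),('tall',(.654,-.198),.026,.05,.036,.045)):
    m=((C[...,2]>lo)&(C[...,2]<hi)&(np.hypot(C[...,0]-c[0],C[...,1]-c[1])<r)).astype(np.uint8)
    print(n,rect(v,cv2.morphologyEx(m,cv2.MORPH_CLOSE,np.ones((3,3))),z))
E
```

```text
w17 [[580.3, -357.3], [451.9, -348.8]] [73, 51]
top0 [[581.5, -360.7], [450.4, -352.9]] [24, 29]
thin [(array([274., 225.]), 660.8, 78.8, 63.7, 52.6, 28.5)]
strip []
tall [(array([385., 226.]), 651.6, -200.0, 59.3, 46.9, -1.5)]
```

Strip to nest: 0 mm along, ~4.5 mm across, inside the 12 mm limit. All four are placed and the arm is clear, so I'll hand in.

```bash
python3 -c "
from plant import arm
print(arm.get_state()['t'],arm.close_job())"
```

```text
the job is handed in; nothing more can be done
27.4 None
```

I took the pile apart from the top down, put all four parts in their holders, and handed the job in at 27.4 s. It reports no verdict, so the numbers below are my own last camera checks. They all fall within the limits of 12 mm and 0.2 rad (11°).

| Part | Offset from holder centre | Angle error | Camera and check |
|---|---|---|---|
| Strip connector | about 0 mm along, 4.5 mm across | 0° | wrist, against its end walls |
| Thin heat sink | about 1 mm | under 1° | wrist, against its four pins |
| Tall heat sink | about 1 mm | under 1° | wrist, against its plate |
| Driver | about 1 mm | about 1° | wrist, against its blocks as measured in the first top view |

All four lay flat, right way up and released, and the arm was clear at about 0.25 m height.

- **Camera disagreement:** the wrist and top cameras disagreed by up to about 5 mm sideways. I centred the holders on their pins, walls and blocks instead, except the strip's, which I placed by its plate outline. That probably explains its 4.5 mm offset.
- **Failed checks:** the last top-view check gave nothing usable for the strip, and too large an outline for the thin sink. For those two I relied on the wrist views.
- **Refused call:** one early move call was refused for missing keys; nothing moved.

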